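Pack the levelling wedges head to tail and close their transit box

TASK

Swing the turn bar clear, lift the lid off the transit box and lay it flat on the table; then pack all the levelling wedges flat on the floor of the box, close side by side in one row and alternately thick end to thin end, so that they would fill it. Put the lid back on fully seated and swing the bar back across it to its stop. Leave the other things on the table where they are.

Things in the scene. Friction and masses are not known exactly. Their poses are not given: they have to be found in the camera images.
- wedge_a: levelling wedge of pale beech lying on its side, 120 mm long, 28 mm high, red band at the thick end. Origin on the underside at mid-length; +x to the thick end, z up. From above: base face straight at y = -20.5; the other face slopes from y = +33.5 at the thick end (x = +60) to +7.5 at the thin end (x = -60). A second wedge turned half round and shifted 41 mm in y lies face to face with it. 120 g
- wedge_a_grip (a point): centre of wedge_a's wooden grip, 45 mm above its underside at its origin. The grip is 34 mm along the wedge's x, 18 mm along y, z = 28 to 54 mm. Pinched along x (34 mm) the fingers stay over the wedge itself; so they fit beside packed neighbours. The wedge's bottom edges are chamfered 3 mm
- wedge_b: like wedge_a. Any wedge may be absent; three or four are there. A closed-up row of wedges, alternately turned half round, has a pitch of 41 mm
- wedge_c: like wedge_a; may be absent
- wedge_d: like wedge_a; may be absent
- wedge_a_thick (a point): middle of the thick end face of wedge_a (54 mm wide), 14 mm above its underside
- wedge_b_thick (a point): middle of the thick end face of wedge_b (54 mm wide), 14 mm above its underside
- wedge_c_thick (a point): middle of the thick end face of wedge_c (54 mm wide), 14 mm above its underside
- wedge_d_thick (a point): middle of the thick end face of wedge_d (54 mm wide), 14 mm above its underside
- transit_box: open wooden box, blue-grey, fixed to the table, outside 146 mm (its x) by 191 mm (its y), 76 mm high. Origin: centre of the underside. Floor 8 mm, walls 10 mm; inside 126 mm along x, 171 mm along y, 68 mm deep: four wedges fill it as one row along y, their lengths along x, with 7 mm play in y and 6 mm in x. A bracket outside the -x wall carries the turn bar
- box_floor (a point): centre of the box's inner floor (8 mm above its origin)
- lid: loose plywood lid, 146 (x) by 191 mm (y), 300 g. Origin: centre, at the underside of two 10 mm high chamfered cleats, on which it stands when laid on the table; plate z = 10 to 18 mm. The cleats run along x at y = +-75 mm, 118 mm long, 14 wide, and drop inside the box walls with 3.5 mm play. Seated, the plate lies on the walls, its origin 66 mm above the box's. Either way round fits
- lid_grip (a point): centre of the grip in the middle of the lid, 34 mm above the lid's origin; the grip is 34 mm along the lid's x, 18 mm along y, z = 18 to 44 mm. There is room to lay the lid on the table to the right of the box, round x = 0.49, y = -0.29
- turn_bar (a joint): angle of the dark wooden bar that swings level about a vertical pivot at box x = -85, y = +52 mm. 0, at its stop: points along box +x over the lid, 1.5 mm above the plate, and holds it down. Opens anticlockwise seen from above; at 1.57 it points along box +y, clear of the lid; range 0 to 1.6. 124 mm long, 18 wide, 10 thick; underside 85.5 mm above the table. Stays where left
- bar_peg (a point): centre of the brass peg handle on the bar, 100 mm from the pivot; 16 mm across, from 95.5 to 121.5 mm above the table; moves with about 1 N. Closed, it stands about 54 mm from the middle of the lid's grip: open the fingers only part way, or pinch along the box's x
- the_carton: small upright parts carton 35x34x75 mm, bystander, origin under its centre. It stands by the tall radio set (0.45 m high, fixed, behind the box), whose nearest corner is at about x = 0.69, y = -0.15: keep gripper and wrist clear of it when they swing from side to side
- the_stamp: wooden hand stamp 22x50x55 mm, bystander, origin under its centre
- the_compass: round pocket compass 64x55x20 mm, bystander, origin under its centre
- the_tin: olive hinged spares tin 76x93x36 mm, bystander, origin under its centre
There are look-alikes about, which are no part of the job. What is shaped like the wedge_c but blue is not meant.

How it is judged:
By the outcome, as a careful person would: the job done as asked, in the order asked, and still so for the second after the job is handed in, with the robot touching nothing.
Of wedge_a, wedge_b, wedge_c, wedge_d only 3 to 4 are there at a start; the rules pass over those that are not, and their reading is None.
At some moment in a run one of wedge_a, wedge_b, wedge_c, wedge_d, lid may be knocked a few centimetres aside while the robot is not near it.
Once in a run the grip may slacken for a moment while it holds something.
It also fails if it takes over 210 s, if anything falls off the work surface, if the arm or the gripper's body presses on something with over 40 N, if the wrist force passes 120 N, or if a joint passes its speed limit or range.

ROBOT

A 7-joint arm with a two-finger parallel gripper is mounted at the origin on a cart in front of the work surface, level with it; the furniture and walls round the work are solid. World frame = base frame: x ahead of the robot, y to its left, z up, the work surface at z = 0. Lengths are in m, angles in rad, forces in N, time in s.
With the tool pointing down it reaches from about 0.4 to 0.85 m from the base axis. Payload 4.5 kg.
Tool frame: the origin (TCP) lies where the fingers leave the gripper's body, on its centre line; the fingertips stand 64 mm ahead of it and the grasp point (between the pads) lies 45 mm ahead of it; z points along the fingers, y is the line along which they close (so a half turn about z gives the same grasp; the last joint's range is limited). The gripper opens to 88 mm and grips with 3 to 60 N. Pads are 18 mm wide; open, the fingers measure 123 mm over their backs; the gripper's body (75 mm by 187 mm) begins 45 mm behind the grasp point.
Start: joints at [1.293, 0.689, -0.195, 1.565, 0.157, 0.902, -0.215], TCP at [0.192, -0.595, 0.303] pointing down, gripper open.
Joint ranges: [-3.01, 3.01], [-0.46, 2.08], [-1.47, 1.51], [0.13, 2.56], [-1, 4.14], [0.04, 2.09], [-2.66, 2.66]. Speed limits (rad/s): [2.57, 2.57, 3.14, 3.14, 3.14, 3.14, 3.14].

INTERFACE

Orientations are given as a unit quaternion [x, y, z, w].
In Python, from plant import r gives the robot as it stands.
- The arm moves only by the tool play_rows, never from a script. Its arguments are lists of equal length, an entry for each row: "translation": the shift along the tool's x, y, z in m, a list of three; "delta_rot": the turn, a rotation vector about the tool's x, y, z in degrees, a list of three; "grip": the opening, from -1 (shut) to 1 (fully open). In form: {"translation": [[x, y, z], ...], "delta_rot": [[rx, ry, rz], ...], "grip": [grip, ...]}. A call has 1 to 20 rows; each row shifts and turns the commanded pose from where the row before left it, along the tool's axes as they then stand; what a row does not reach is not made up. A row lasts 1/8 s, in which the tool goes at most 62.5 mm and 10.7 degrees, less where a joint would pass 70% of its speed; a pose out of reach is approached as far as the arm can. A call with a gripper value outside its range is refused whole. The fingers move at their own pace and stop on an object; "squeeze" is the grip in N (left out, the last holds). Time passes only in rows, so rows that do not move let the fingers close. It gives the time, the measured TCP pose, the force, the opening and the grip force at its end, in the units of the state.
- r.get_state(): the state, without advancing time (a new reading comes with each control period).
- r.snapshot(name): name is "scene" or "top" or "wrist"; returns the picture (400x640x3 uint8, blue, green, red); there is no depth.
- r.get_calibration(name): a dict with "intrinsics" (3x3 intrinsics, pixels), "k1" (the pictures are not rectified: a ray, as slopes to the right and down, at radius r is drawn at 1 + k1 r^2 times it, then the intrinsics apply), "eye" and "rotation" of the camera in the world. Camera axes: x right, y up, looking along -z (the intrinsics and any distortion apply to the point x, -y, -z); pixel columns grow to the right and rows downward; lengths in m; the calibration is good to about 2 mm. A picture is of the moment at which its call begins: read the wrist's pose just before it. get_calibration takes no time and is no camera call; for the wrist camera it gives the pose at the moment of the call.
- r.finish_job(): hands the job in; it is judged then, once.
Trained networks look in the newest picture that a camera, given by its name, has taken for a name from the list of things; names that differ only in an ending like _2 or _b are one class to them, and where a whole thing is asked for, a point or a joint stands for the part that bears it (a point fixed in the world has none). Each returns a list of dicts, best first, with "confidence" (0 to 1); they miss things now and then, are a little off and sometimes report something else, mostly with a low value. They report only what shows in the picture. A call takes as long as a camera call. They do not tell look-alikes from the thing itself.
- r.look_for(camera, target): "point" ([x, y, z] in m, in world coordinates, good to about 4 mm: the middle of the surface that is visible of it).
- r.silhouettes(camera, target): "pixels" (400x640 bool, what is visible of it).
The state is a dict: "clock": time; "q": joint angles; "qd": joint speeds; "joint_torque": joint torques, N m; "tool_pos": TCP position; "eef_rot": TCP orientation; "contact_force": force on the tool from outside, world axes, zero at the start; "moment": the same for the moment, N m; "opening": opening from 0.0 (shut) to 1.0 (fully open); "finger_force": force on a finger pad.
Only numpy, scipy, OpenCV 4.12 (cv2) and the standard library are available. Lean on these libraries where they do the work, as an engineer would, in place of code of your own. Each camera call takes 0.05 s, during which the arm holds its last target. There are 200 camera calls.

## Working session

There is one attempt and no reset: what is moved stays moved. The work goes in short steps, Python scripts to look and compute and a tool call to move; the robot and the scene stay as the last step left them, time stands still between calls to the robot, and variables do not carry over. Pictures are saved under pics/ and viewed, at most 14 in all, crops included, and the job is handed in when it is done.

Besides the shell and the picture viewer there is one more tool, called after "Request:" in YAML: its name, and indented under it one key for each argument. play_rows: Moves the arm, as the interface text tells. Its arguments: {"type":"object","properties":{"translation":{"type":"array","items":{"type":"array","items":{"type":"number"}}},"delta_rot":{"type":"array","items":{"type":"array","items":{"type":"number"}}},"grip":{"type":"array","items":{"type":"number"}},"squeeze":{"type":"number"}},"required":["translation","delta_rot","grip"]}

```bash
ls; mkdir -p pics
cat > h.py <<'E'
import numpy as np, cv2
from plant import r
from scipy.spatial.transform import Rotation as R
np.set_printoptions(precision=4,suppress=True)
def proj(c,P):
    P=np.atleast_2d(P); Rm=np.array(c["rotation"]); 
    if Rm.shape!=(3,3): Rm=R.from_quat(Rm).as_matrix()
    p=(P-np.array(c["eye"]))@Rm
    s=np.c_[p[:,0]/-p[:,2],-p[:,1]/-p[:,2]]
    s=s*(1+c["k1"]*(s**2).sum(1,keepdims=True))
    K=np.array(c["intrinsics"]); return np.c_[s,np.ones(len(s))]@K.T[:,:2]
def unproj(c,uv,z):
    uv=np.atleast_2d(uv).astype(float); K=np.array(c["intrinsics"]); Rm=np.array(c["rotation"])
    if Rm.shape!=(3,3): Rm=R.from_quat(Rm).as_matrix()
    d=np.c_[(uv[:,0]-K[0,2])/K[0,0],(uv[:,1]-K[1,2])/K[1,1]]
    s=d.copy()
    for _ in range(20): s=d/(1+c["k1"]*(s**2).sum(1,keepdims=True))
    ray=np.c_[s[:,0],-s[:,1],-np.ones(len(s))]@Rm.T
    e=np.array(c["eye"]); return e+ray*((z-e[2])/ray[:,2])[:,None]
def st():
    s=r.get_state(); print("t",round(s["clock"],2),"pos",np.array(s["tool_pos"]),"F",np.array(s["contact_force"]),"op",round(s["opening"],3),"ff",s["finger_force"])
    m=R.from_quat(s["eef_rot"]).as_matrix(); print(m.round(4).tolist()); return s,m
E
python3 - <<'E'
from h import *
st()
for n in ("top","scene"):
    im=r.snapshot(n); cv2.imwrite(f"pics/{n}0.png",im); c=r.get_calibration(n); print(n,c["eye"],np.array(c["intrinsics"]).tolist(),c["k1"])
    for t in ("wedge_a","wedge_a_grip","wedge_a_thick","transit_box","lid_grip","bar_peg","turn_bar"):
        for d in r.look_for(n,t): print(n,t,np.array(d["point"]),round(d["confidence"],2),proj(c,d["point"]).round()[0])
E
```

```text
pics
t 0.0 pos [ 0.1915 -0.5944  0.3019] F [ 0.1296 -0.3589 -0.3921] op 0.999 ff 0.0
[[0.9518, 0.3069, -0.0007], [0.3069, -0.9518, 0.0017], [-0.0001, -0.0018, -1.0]]
top [0.1568 0.0606 1.9702] [[515.2580959125155, 0.0, 308.812109697176], [0.0, 515.2580959125155, 201.05072319926904], [0.0, 0.0, 1.0]] -0.03908201494976369
top wedge_a [0.6102 0.3495 0.029 ] 0.68 [241. 180.]
top wedge_a [0.4524 0.2294 0.0273] 0.66 [271. 221.]
top wedge_a [0.5516 0.4878 0.0264] 0.57 [205. 195.]
top wedge_a [0.5953 0.2176 0.0242] 0.56 [275. 184.]
top wedge_a_grip [0.6076 0.3501 0.0288] 0.57 [241. 181.]
top wedge_a_thick [0.6097 0.3498 0.0274] 0.65 [241. 180.]
top wedge_a_thick [0.4953 0.0037 0.0982] 0.34 [331. 206.]
top transit_box [ 0.4533 -0.0007  0.0709] 0.88 [332. 219.]
top lid_grip [ 0.528  -0.0615  0.0854] 0.72 [348. 198.]
top bar_peg [0.6107 0.3496 0.0295] 0.72 [241. 180.]
top bar_peg [0.4468 0.2287 0.0261] 0.5 [272. 222.]
top bar_peg [0.496  0.0054 0.098 ] 0.46 [331. 206.]
top turn_bar [ 0.4913 -0.0002  0.0956] 0.59 [332. 208.]
top turn_bar [0.593  0.2155 0.0283] 0.23 [276. 185.]
top turn_bar [ 0.5
[... 177 characters left out ...]
-0.035063826331755386
scene wedge_a [0.4304 0.2407 0.0299] 0.95 [286. 252.]
scene wedge_a [0.5854 0.224  0.0253] 0.84 [264. 227.]
scene wedge_a [0.5486 0.4992 0.0284] 0.7 [174. 261.]
scene wedge_a [0.4939 0.0114 0.0976] 0.65 [343. 199.]
scene wedge_a_grip [0.5956 0.3575 0.0292] 0.75 [219. 237.]
scene wedge_a_grip [0.5837 0.2251 0.0309] 0.61 [264. 225.]
scene wedge_a_thick [0.5934 0.3617 0.0258] 0.64 [218. 239.]
scene transit_box [0.453  0.011  0.0491] 0.56 [351. 219.]
scene transit_box [ 0.6142 -0.3014  0.038 ] 0.19 [393. 180.]
scene lid_grip [ 0.5106 -0.0553  0.0837] 0.62 [357. 196.]
scene bar_peg [0.4966 0.0128 0.0959] 0.78 [342. 199.]
scene turn_bar [0.4928 0.0103 0.1008] 0.54 [344. 198.]
```

Run:
```python
import cv2
im=cv2.imread("pics/top0.png"); cv2.imwrite("pics/top0c.png",cv2.resize(im[130:280,160:420],None,fx=3.07,fy=3.07,interpolation=cv2.INTER_CUBIC)[:600,:800])
```

```text
(no output)
```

View pics/top0c.png

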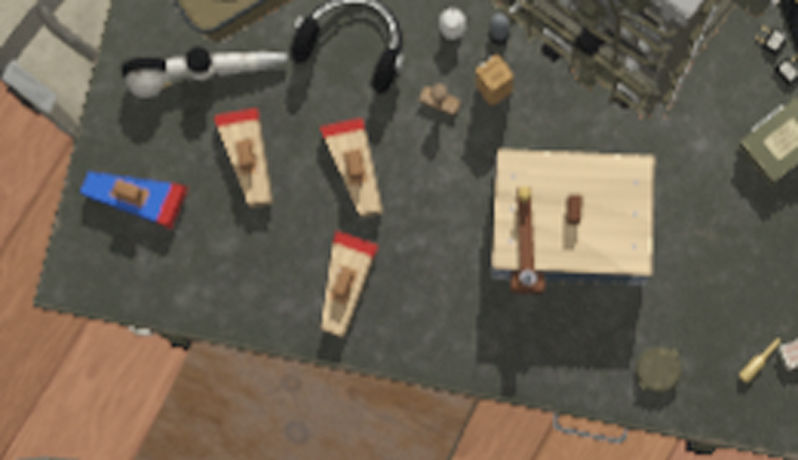

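View pics/scene0.png

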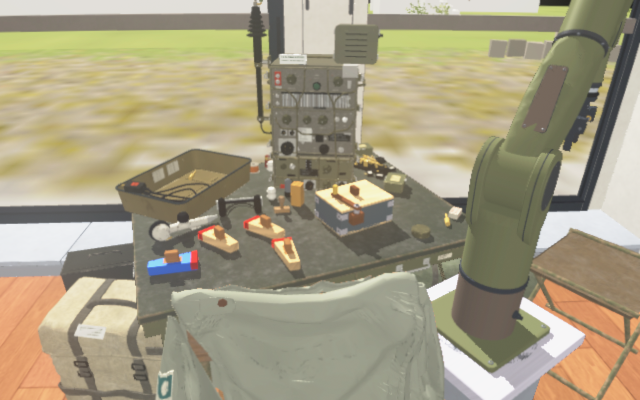

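Three beech wedges show, at crop pixels (243,155), (352,165) and (348,285). The blue one at (130,195) is the look-alike. The lidded box is at about (573,212), with the bar at (526,235) and its peg at (524,193). I'll move in for close views.

Request:
play_rows:
  translation:
    - [0.03, -0.033, 0]
    - [0.03, -0.033, 0]
    - [0.03, -0.033, 0]
    - [0.03, -0.033, 0]
    - [0.03, -0.033, 0]
    - [0.03, -0.033, 0]
    - [0.03, -0.033, 0]
    - [0.03, -0.033, 0]
    - [0.03, -0.033, 0]
    - [0.03, -0.033, 0]
    - [0.03, -0.033, 0]
    - [0.03, -0.033, 0]
    - [0.03, -0.033, 0]
    - [0.03, -0.033, 0]
  delta_rot:
    - [0, 0, 0]
    - [0, 0, 0]
    - [0, 0, 0]
    - [0, 0, 0]
    - [0, 0, 0]
    - [0, 0, 0]
    - [0, 0, -9]
    - [0, 0, -9]
    - [0, 0, -9]
    - [0, 0, -9]
    - [0, 0, -9]
    - [0, 0, -9]
    - [0, 0, -9]
    - [0, 0, -9]
  grip: [0, 0, 0, 0, 0, 0, 0, 0, 0, 0, 0, 0, 0, 0]

```text
clock: 2.55
tool_pos: [0.2612, -0.0182, 0.303]
eef_rot: [0.706, 0.708, 0.001, 0.001]
contact_force: [-0.3, 1.2, -0.9]
opening: 0.5
finger_force: 0.0
```

Run:
```python
from h import *
s,m=st(); print(np.array(s["q"]))
c=r.get_calibration("wrist"); print(c)
im=r.snapshot("wrist"); cv2.imwrite("pics/w1.png",im)
print("cam in tool", m.T@(np.array(c["eye"])-s["tool_pos"]))
```

```text
t 2.55 pos [ 0.2612 -0.0182  0.303 ] F [-0.3006  1.1664 -0.8592] op 0.5 ff 0.0
[[-0.0032, 1.0, 0.0023], [1.0, 0.0032, 0.0006], [0.0006, 0.0023, -1.0]]
[ 0.2994  0.2836 -0.54    2.5328  0.3898  0.388  -0.5827]
{'intrinsics': array([[349.8043,   0.    , 324.6412],
       [  0.    , 349.8043, 198.2866],
       [  0.    ,   0.    ,   1.    ]]), 'k1': 0.008908814567772387, 'eye': array([0.2617, 0.0526, 0.3854]), 'rotation': array([-0.137 , -0.0015,  0.0011,  0.9906])}
cam in tool [ 0.0708  0.0009 -0.0823]
```

Request:
play_rows:
  translation:
    - [0, 0.04, 0]
    - [0, 0.04, 0]
    - [0, 0.04, 0]
    - [0, 0.04, 0]
    - [0, 0.04, 0]
    - [0, 0, 0]
    - [0, 0, 0]
  delta_rot:
    - [0, 0, 0]
    - [0, 0, 0]
    - [0, 0, 0]
    - [0, 0, 0]
    - [0, 0, 0]
    - [0, 0, 0]
    - [0, 0, 0]
  grip: [0, 0, 0, 0, 0, 0, 0]

```text
clock: 3.48
tool_pos: [0.4601, -0.0202, 0.3025]
eef_rot: [0.708, 0.706, -0.001, -0.0]
contact_force: [-0.5, 0.2, -0.1]
opening: 0.499
finger_force: 0.0
```

Run:
```python
from h import *
s,m=st(); print(np.array(s["q"]))
c=r.get_calibration("wrist")
im=r.snapshot("wrist"); cv2.imwrite("pics/w2.png",im)
for t in ("lid_grip","bar_peg","turn_bar","lid","transit_box"):
    for d in r.look_for("wrist",t): print(t,np.array(d["point"]),round(d["confidence"],2),proj(c,d["point"]).round()[0])
```

```text
t 3.48 pos [ 0.4601 -0.0202  0.3025] F [-0.4727  0.1951 -0.1161] op 0.499 ff 0.0
[[0.0023, 1.0, -0.0014], [1.0, -0.0023, -0.0004], [-0.0004, -0.0014, -1.0]]
[ 0.2846  0.5158 -0.5163  2.0318  0.3919  0.6916 -0.4849]
lid_grip [ 0.5235 -0.031   0.0826] 0.98 [395. 194.]
bar_peg [0.4977 0.006  0.0949] 0.9 [369. 155.]
bar_peg [0.6818 0.1107 0.0158] 0.65 [554.  33.]
turn_bar [0.4963 0.007  0.0985] 0.92 [368. 154.]
lid [ 0.5243 -0.0334  0.0895] 0.56 [397. 199.]
transit_box [0.4834 0.0028 0.0973] 0.74 [352. 159.]
```

View pics/w2.png

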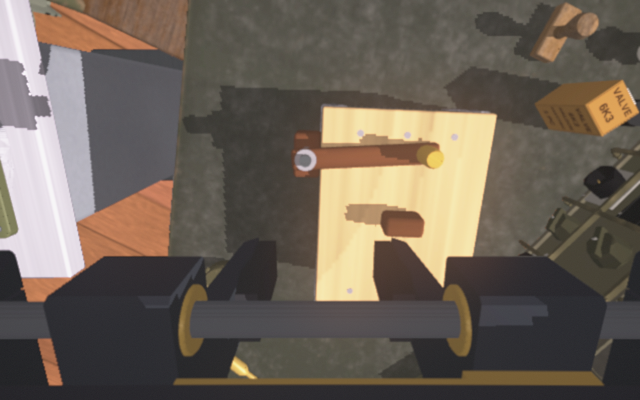

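The lid's upper corners are at (322,105) and (496,114). The peg's top is at (433,155), the pivot at (305,159) and the lid grip at (403,218). The stamp and carton are at the upper right.

Run:
```python
from h import *
c=r.get_calibration("wrist")
A,B=unproj(c,[[322,105],[496,114]],0.084); print("lid corners",A,B,np.linalg.norm(A-B),np.degrees(np.arctan2(*(B-A)[[1,0]])))
print("left edge",unproj(c,[[322,105],[317,298]],0.084), "right",unproj(c,[[496,114],[474,252]],0.084))
print("peg top",unproj(c,[[434,153]],0.1215),"pivot",unproj(c,[[305,159]],0.0955),"grip top",unproj(c,[[403,214]],0.110))
for s in np.radians([-2,-1,0,1,2,3,4]):
    pass
```

```text
lid corners [0.4595 0.0461 0.084 ] [0.6048 0.0383 0.084 ] 0.14558727904286958 -3.071454270277634
left edge [[ 0.4595  0.0461  0.084 ]
 [ 0.4537 -0.1353  0.084 ]] right [[ 0.6048  0.0383  0.084 ]
 [ 0.6008 -0.087   0.084 ]]
peg top [[0.5441 0.0114 0.1215]] pivot [[0.4452 0.0028 0.0955]] grip top [[ 0.5263 -0.0409  0.11  ]]
```

Run:
```python
from h import *
c=r.get_calibration("wrist"); im=cv2.imread("pics/w2.png")
y=np.radians(-2.5); Rz=np.array([[np.cos(y),-np.sin(y)],[np.sin(y),np.cos(y)]]); C=np.array([.528,-.053])
def W(p): p=np.atleast_2d(np.array(p,float)); return np.c_[p[:,:2]@Rz.T+C,p[:,2]]
def rect(x0,x1,y0,y1,z): return W([[x0,y0,z],[x1,y0,z],[x1,y1,z],[x0,y1,z]])
def draw(P,col): cv2.polylines(im,[(proj(c,P)*1).round().astype(int)],True,col,1)
draw(rect(-.073,.073,-.0955,.0955,.084),(0,0,255))
draw(rect(-.017,.017,-.009,.009,.084),(0,255,0)); draw(rect(-.017,.017,-.009,.009,.110),(255,0,0))
for a in (0,7):
    a=np.radians(a); d=np.array([np.cos(a),np.sin(a)]); n=np.array([-d[1],d[0]]); P=np.array([-.085,.052])
    draw(W([[*(P+n*.009),.0955],[*(P+n*.009+d*.113),.0955],[*(P-n*.009+d*.113),.0955],[*(P-n*.009),.0955]]),(255,0,255))
    draw(W([[*(P+d*.1+.008*np.array([np.cos(t),np.sin(t)])),.1215] for t in np.linspace(0,6.28,16)]),(0,255,255))
cv2.imwrite("pics/w2o.png",cv2.resize(im[80:320,260:540],None,fx=2.5,fy=2.5))
```

```text
(no output)
```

View pics/w2o.png

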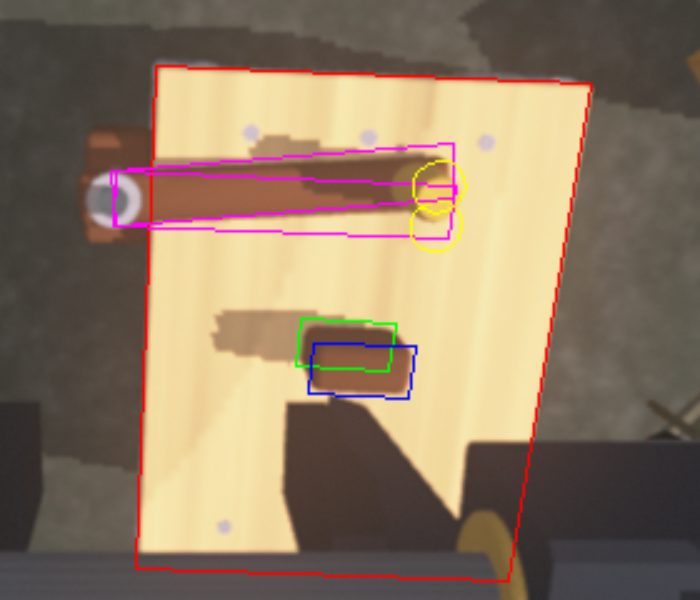

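Request:
play_rows:
  translation:
    - [0.007, 0.021, 0.0]
    - [0.007, 0.021, 0.0]
    - [0.007, 0.021, 0.0]
    - [0.007, 0.02, 0.0]
    - [0, 0, 0.03]
    - [0, 0, 0.03]
    - [0, 0, 0.03]
    - [0, 0, 0.03]
    - [0, 0, 0.018]
    - [0, 0, 0]
    - [0, 0, 0]
    - [0, 0, 0]
    - [0, 0, 0]
    - [0, 0, 0]
  delta_rot:
    - [0, 0, 0]
    - [0, 0, 0]
    - [0, 0, 0]
    - [0, 0, 0]
    - [0, 0, 0]
    - [0, 0, 0]
    - [0, 0, 0]
    - [0, 0, 0]
    - [0, 0, 0]
    - [0, 0, 0]
    - [0, 0, 0]
    - [0, 0, 0]
    - [0, 0, 0]
    - [0, 0, 0]
  grip: [0, 0, 0, 0, 0, 0, 0, 0, 0, 0, -1, -1, -1, -1]
  squeeze: 6

```text
clock: 5.52
tool_pos: [0.5437, 0.0076, 0.1652]
eef_rot: [0.708, 0.706, -0.0, -0.0]
contact_force: [-1.9, -0.2, 4.8]
opening: 0.178
finger_force: 6.0
```

Request:
play_rows:
  translation:
    - [0.01, -0.0015, 0]
    - [0.0107, -0.0018, 0]
    - [0.0098, -0.0037, 0]
    - [0.0097, -0.0038, 0]
    - [0.0088, -0.0057, 0]
    - [0.0087, -0.0057, 0]
    - [0.0074, -0.0074, 0]
    - [0.0074, -0.0074, 0]
    - [0.0057, -0.0087, 0]
    - [0.0057, -0.0088, 0]
    - [0.0038, -0.0097, 0]
    - [0.0037, -0.0098, 0]
    - [0.0018, -0.0103, 0]
    - [0.0015, -0.0104, 0]
    - [0, -0.002, 0]
    - [0, 0, 0]
  delta_rot:
    - [0, 0, 0]
    - [0, 0, 0]
    - [0, 0, 0]
    - [0, 0, 0]
    - [0, 0, 0]
    - [0, 0, 0]
    - [0, 0, 0]
    - [0, 0, 0]
    - [0, 0, 0]
    - [0, 0, 0]
    - [0, 0, 0]
    - [0, 0, 0]
    - [0, 0, 0]
    - [0, 0, 0]
    - [0, 0, 0]
    - [0, 0, 0]
  grip: [-1, -1, -1, -1, -1, -1, -1, -1, -1, -1, -1, -1, -1, -1, -1, -1]

```text
clock: 7.52
tool_pos: [0.4471, 0.1063, 0.165]
eef_rot: [0.707, 0.708, 0.002, -0.002]
contact_force: [-0.7, 7.1, 5.1]
opening: 0.176
finger_force: 6.0
```

Request:
play_rows:
  translation:
    - [0, 0, 0]
    - [0, 0, 0]
    - [0, 0, -0.03]
    - [0, 0, -0.04]
    - [0, 0, -0.04]
    - [-0.04, 0.02, 0]
    - [-0.04, 0.02, 0]
    - [-0.04, 0.02, 0]
    - [-0.035, 0.02, 0]
    - [0, 0, 0]
    - [0, 0, 0]
  delta_rot:
    - [0, 0, 0]
    - [0, 0, 0]
    - [0, 0, 0]
    - [0, 0, 0]
    - [0, 0, 0]
    - [0, 0, 0]
    - [0, 0, 0]
    - [0, 0, 0]
    - [0, 0, 2.5]
    - [0, 0, 0]
    - [0, 0, 0]
  grip: [0, 0, 0, 0, 0, 0.2, 0.2, 0.2, 0.2, 0.2, 0.2]

```text
clock: 8.9
tool_pos: [0.5263, -0.052, 0.2743]
eef_rot: [0.723, 0.691, -0.001, -0.001]
contact_force: [-0.1, 0.8, -0.3]
opening: 0.6
finger_force: 0.0
```

```bash
cat >> h.py <<'E'
y=np.radians(-2.5); Rz=np.array([[np.cos(y),-np.sin(y)],[np.sin(y),np.cos(y)]]); C=np.array([.528,-.053])
def W(p): p=np.atleast_2d(np.array(p,float)); return np.c_[p[:,:2]@Rz.T+C,p[:,2]]
def rect(x0,x1,y0,y1,z): return W([[x0,y0,z],[x1,y0,z],[x1,y1,z],[x0,y1,z]])
def draw(im,c,P,col): cv2.polylines(im,[proj(c,P).round().astype(int)],True,col,1)
E
python3 - <<'E'
from h import *
s,m=st(); c=r.get_calibration("wrist"); im=r.snapshot("wrist")
for d in r.look_for("wrist","bar_peg")+r.look_for("wrist","lid_grip"): print(d)
draw(im,c,rect(-.073,.073,-.0955,.0955,.084),(0,0,255))
draw(im,c,rect(-.017,.017,-.009,.009,.084),(0,255,0)); draw(im,c,rect(-.017,.017,-.009,.009,.110),(255,0,0))
cv2.imwrite("pics/w3.png",im)
E
```

```text
t 8.9 pos [ 0.5263 -0.052   0.2743] F [-0.0955  0.7559 -0.2885] op 0.6 ff 0.0
[[0.0453, 0.999, -0.002], [0.999, -0.0453, 0.0004], [0.0004, -0.002, -1.0]]
{'point': [0.449, 0.0417, 0.0969], 'confidence': 0.71}
{'point': [0.5295, -0.0364, 0.0836], 'confidence': 0.55}
```

View pics/w3.png

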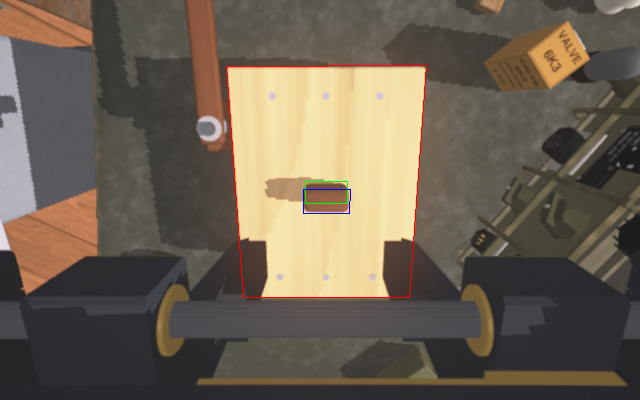

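Request:
play_rows:
  translation:
    - [0, 0.002, 0.02]
    - [0, 0, 0.03]
    - [0, 0, 0.03]
    - [0, 0, 0.025]
    - [0, 0, 0.016]
    - [0, 0, 0]
    - [0, 0, 0]
    - [0, 0, 0]
    - [0, 0, 0]
    - [0, 0, 0]
  delta_rot:
    - [0, 0, 0]
    - [0, 0, 0]
    - [0, 0, 0]
    - [0, 0, 0]
    - [0, 0, 0]
    - [0, 0, 0]
    - [0, 0, 0]
    - [0, 0, 0]
    - [0, 0, 0]
    - [0, 0, 0]
  grip: [0.2, 0.2, 0.2, 0.2, 0.2, 0.2, -1, -1, -1, -1]
  squeeze: 35

```text
clock: 10.3
tool_pos: [0.5284, -0.0527, 0.1544]
eef_rot: [0.723, 0.691, -0.001, -0.0]
contact_force: [-3.8, 0.4, 6.7]
opening: 0.383
finger_force: 35.0
```

Request:
play_rows:
  translation:
    - [0, 0, -0.015]
    - [0, 0, -0.03]
    - [0, 0, -0.03]
    - [0, 0, -0.02]
    - [-0.03, -0.0034, 0]
    - [-0.03, -0.0034, 0]
    - [-0.03, -0.0034, 0]
    - [-0.03, -0.0034, 0]
    - [-0.03, -0.0034, 0]
    - [-0.03, -0.0034, 0]
    - [-0.03, -0.0034, 0]
    - [-0.028, -0.0034, 0]
    - [0, 0, 0]
    - [0, 0, 0]
  delta_rot:
    - [0, 0, 0]
    - [0, 0, 0]
    - [0, 0, 0]
    - [0, 0, 0]
    - [0, 0, 0]
    - [0, 0, 0]
    - [0, 0, 0]
    - [0, 0, 0]
    - [0, 0, 0]
    - [0, 0, 0]
    - [0, 0, 0]
    - [0, 0, 0]
    - [0, 0, 0]
    - [0, 0, 0]
  grip: [-1, -1, -1, -1, -1, -1, -1, -1, -1, -1, -1, -1, -1, -1]

```text
clock: 12.05
tool_pos: [0.4915, -0.2884, 0.2492]
eef_rot: [0.723, 0.691, 0.001, 0.0]
contact_force: [0.1, 1.1, -3.2]
opening: 0.377
finger_force: 35.0
```

Run:
```python
from h import *
s,m=st(); print(np.array(s["q"])); im=r.snapshot("top"); c=r.get_calibration("top")
for t in ("lid_grip","the_tin","the_compass","wedge_a"):
    for d in r.look_for("top",t): print(t,np.array(d["point"]),round(d["confidence"],2))
P=np.array([[.49+a*.073,-.29+b*.0955,.0] for a,b in ((-1,-1),(1,-1),(1,1),(-1,1))]); draw(im,c,P,(0,0,255))
cv2.imwrite("pics/top1.png",cv2.resize(im[130:290,200:460],None,fx=3,fy=3))
```

```text
t 12.05 pos [ 0.4915 -0.2884  0.2492] F [ 0.0831  1.0664 -3.2384] op 0.377 ff 34.996497547253966
[[0.0456, 0.999, 0.001], [0.999, -0.0456, 0.0007], [0.0007, 0.0009, -1.0]]
[ 0.7395  0.7222 -0.496   1.7804  0.4732  0.7591 -0.0472]
lid_grip [ 0.4913 -0.2347  0.1813] 0.6
the_tin [ 0.5212 -0.0496  0.0019] 0.65
the_tin [ 0.6343 -0.3018  0.0374] 0.56
the_compass [ 0.3395 -0.1604  0.0221] 0.75
the_compass [ 0.4887 -0.2326  0.174 ] 0.74
wedge_a [0.4478 0.2311 0.0246] 0.89
wedge_a [0.612  0.3526 0.028 ] 0.69
wedge_a [0.595  0.2152 0.0242] 0.62
```

View pics/top1.png

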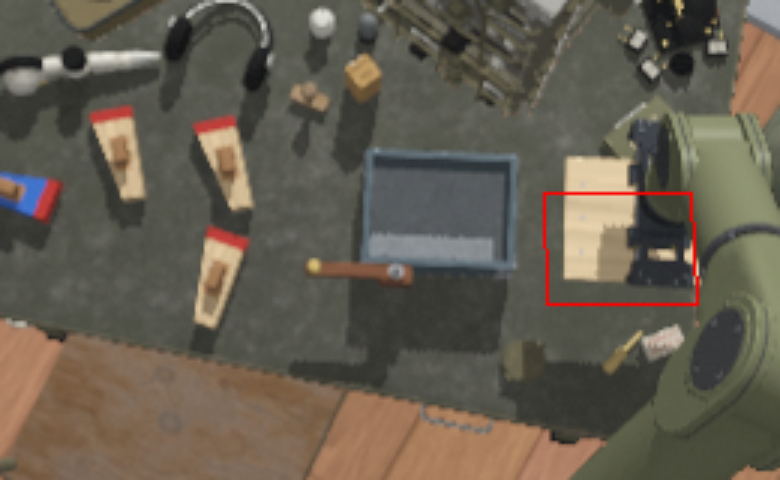

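The lid is held and the box is open and empty. The placing rectangle is free: the tin at (640,125), the compass at (522,358) and the brush at (622,350) are all outside it.

Request:
play_rows:
  translation:
    - [0, 0, 0.03]
    - [0, 0, 0.03]
    - [0, 0, 0.03]
    - [0, 0, 0.03]
    - [0, 0, 0.02]
    - [0, 0, 0.01]
    - [0, 0, 0.006]
    - [0, 0, 0.003]
    - [0, 0, 0.002]
    - [0, 0, 0]
  delta_rot:
    - [0, 0, 0]
    - [0, 0, 0]
    - [0, 0, 0]
    - [0, 0, 0]
    - [0, 0, 0]
    - [0, 0, 0]
    - [0, 0, 0]
    - [0, 0, 0]
    - [0, 0, 0]
    - [0, 0, 0]
  grip: [-1, -1, -1, -1, -1, -1, -1, -1, -1, -1]

```text
clock: 13.55
tool_pos: [0.4916, -0.2893, 0.0885]
eef_rot: [0.723, 0.691, 0.0, 0.001]
contact_force: [-0.1, 1.1, 0.7]
opening: 0.377
finger_force: 35.0
```

Request:
play_rows:
  translation:
    - [0, 0, 0]
    - [0, 0, 0]
    - [0, 0, 0]
    - [0, 0, -0.03]
    - [0, 0, -0.04]
    - [0, 0, -0.06]
    - [0, 0, -0.06]
    - [0, 0, -0.06]
    - [0.045, 0, 0]
    - [0.05, 0, 0]
    - [0.05, 0, 0]
    - [0.05, 0, 0]
    - [0.05, 0, 0]
    - [0.05, 0, 0]
    - [0.05, 0, 0]
    - [0.05, 0, 0]
    - [0.05, 0, 0]
    - [0.05, 0, 0]
    - [0.05, 0, 0]
    - [0, 0, 0]
  delta_rot:
    - [0, 0, 0]
    - [0, 0, 0]
    - [0, 0, 0]
    - [0, 0, 0]
    - [0, 0, 0]
    - [0, 0, 0]
    - [0, 0, 0]
    - [0, 0, -2.6]
    - [0, 0, 0]
    - [0, 0, 0]
    - [0, 0, 0]
    - [0, 0, 0]
    - [0, 0, 0]
    - [0, 0, 0]
    - [0, 0, 0]
    - [0, 0, 0]
    - [0, 0, 0]
    - [0, 0, 0]
    - [0, 0, 0]
    - [0, 0, 0]
  grip: [0, 0.2, 0.2, 0.2, 0.2, 0.2, 0.2, 0.2, 0.2, 0.2, 0.2, 0.2, 0.2, 0.2, 0.2, 0.2, 0.2, 0.2, 0.2, 0.2]

```text
clock: 16.05
tool_pos: [0.4901, 0.2609, 0.338]
eef_rot: [0.705, 0.71, 0.001, -0.001]
contact_force: [-0.1, -0.7, -1.0]
opening: 0.599
finger_force: 0.0
```

Run:
```python
from h import *
s,m=st(); print(np.array(s["q"])); c=r.get_calibration("wrist"); im=r.snapshot("wrist"); cv2.imwrite("pics/w4.png",im)
for d in r.look_for("wrist","wedge_a"): print(np.array(d["point"]),round(d["confidence"],2),proj(c,d["point"]).round()[0])
for i,d in enumerate(r.silhouettes("wrist","wedge_a")): print(d["confidence"],d["pixels"].sum(),np.argwhere(d["pixels"]).mean(0)[::-1]); np.save(f"sil{i}.npy",d["pixels"])
```

```text
t 16.05 pos [0.4901 0.2609 0.338 ] F [-0.1206 -0.7485 -1.0259] op 0.599 ff 0.0
[[-0.0069, 1.0, -0.0], [1.0, 0.0069, 0.004], [0.004, 0.0, -1.0]]
[-0.2338  0.5945 -0.5606  1.7253  0.3771  0.9288 -0.9385]
[0.5984 0.2236 0.0241] 0.92 [416. 197.]
[0.4553 0.2297 0.0299] 0.85 [293. 192.]
[0.6095 0.3553 0.028 ] 0.74 [437.  78.]
0.96 3899 [290.6553 190.9313]
0.87 4812 [442.0181  76.7685]
0.71 4187 [418.4822 198.2522]
```

View pics/w4.png

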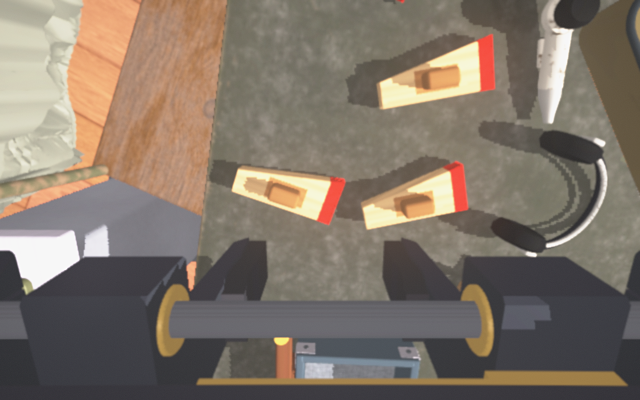

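Three beech wedges with red bands, at (291,191), (442,77) and (418,198), match the description. The blue look-alike is outside this view, apart from a red end at (400,0). I'll fit the wedge model to the silhouettes.

```bash
cat >> h.py <<'E'
from scipy.optimize import minimize
poly=np.array([[-.06,-.0205],[.06,-.0205],[.06,.0335],[-.06,.0075]])
gr=np.array([[-.017,-.009],[.017,-.009],[.017,.009],[-.017,.009]])
def mask(c,p,z0=0,S=4):
    a=np.array([[np.cos(p[2]),-np.sin(p[2])],[np.sin(p[2]),np.cos(p[2])]]); im=np.zeros((400*S//2,640*S//2),np.uint8)
    for q,za,zb in ((poly,0,.028),(gr,.028,.054)):
        w=q@a.T+p[:2]; P=np.r_[np.c_[w,np.full(4,z0+za)],np.c_[w,np.full(4,z0+zb)]]
        h=cv2.convexHull(((proj(c,P)+.5)*S/2).astype(np.float32)); cv2.fillConvexPoly(im,(h*16).round().astype(np.int32),255,cv2.LINE_AA,4)
    return cv2.resize(im,(640,400),interpolation=cv2.INTER_AREA)/255.
def fit(c,sil,p0,z0=0):
    sil=sil.astype(float); f=lambda v:np.abs(mask(c,(p0[0]+v[0]/100,p0[1]+v[1]/100,p0[2]+v[2]/10),z0)-sil).sum()
    b=min((minimize(f,[0,0,k],method="Nelder-Mead",options=dict(initial_simplex=np.array([[0,0,k],[1,0,k],[0,1,k],[0,0,k+1]]),maxiter=150)) for k in (0,1)),key=lambda q:q.fun)
    v=b.x; return np.array([p0[0]+v[0]/100,p0[1]+v[1]/100,p0[2]+v[2]/10]),b.fun
E
python3 - <<'E'
from h import *
c=r.get_calibration("wrist"); im=cv2.imread("pics/w4.png")
for i,(x,y,d) in enumerate([(.455,.225,-13),(.609,.35,14),(.598,.215,17)]):
    p,f=fit(c,np.load(f"sil{i}.npy"),(x,y,np.radians(d))); print(i,p[:2],np.degrees(p[2]),f)
    k=(mask(c,p)>.5).astype(np.uint8); cn,_=cv2.findContours(k,0,1); cv2.drawContours(im,cn,-1,(255,0,0),1)
cv2.imwrite("pics/w4o.png",cv2.resize(im[20:250,220:510],None,fx=2.6,fy=2.6))
E
```

```text
0 [0.4466 0.2213] -20.447679519707147 270.30196078431374
1 [0.6106 0.3453] 10.01834723905626 194.01176470588234
2 [0.5966 0.2078] 11.864137516610036 187.4705882352941
```

View pics/w4o.png

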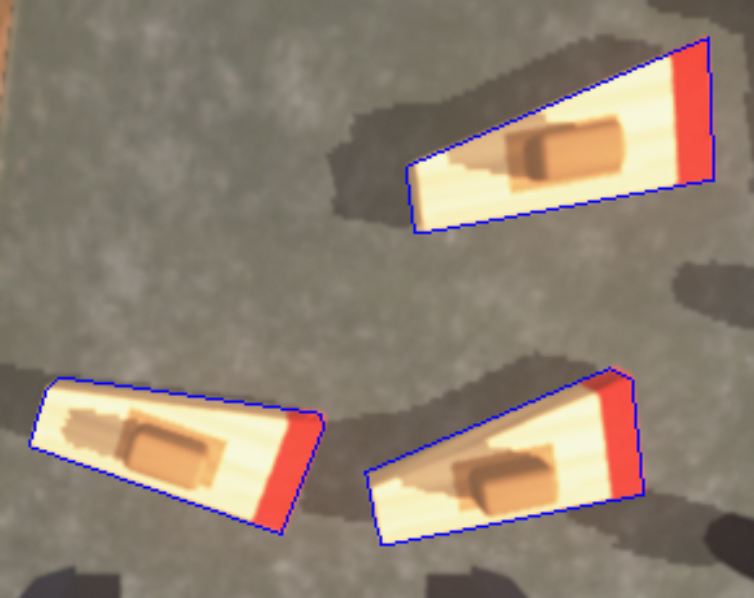

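Request:
play_rows:
  translation:
    - [-0.02, -0.022, 0]
    - [-0.019, -0.022, 0]
    - [0, 0, 0.03]
    - [0, 0, 0.05]
    - [0, 0, 0.05]
    - [0, 0, 0.05]
    - [0, 0, 0.03]
    - [0, 0, 0.015]
    - [0, 0, 0]
    - [0, 0, 0]
  delta_rot:
    - [0, 0, 7]
    - [0, 0, 7]
    - [0, 0, 6.8]
    - [0, 0, 0]
    - [0, 0, 0]
    - [0, 0, 0]
    - [0, 0, 0]
    - [0, 0, 0]
    - [0, 0, 0]
    - [0, 0, 0]
  grip: [0.2, 0.2, 0.2, 0.2, 0.2, 0.2, 0.2, 0.2, 0.2, 0.2]

```text
clock: 17.45
tool_pos: [0.4459, 0.219, 0.1134]
eef_rot: [0.824, 0.567, 0.0, 0.0]
contact_force: [0.5, 0.3, 0.3]
opening: 0.602
finger_force: 0.0
```

```bash
cat >> h.py <<'E'
def to(x,y,z,a=None):
    """needed shift along tool axes as they stand, and turn about tool z (tool x to world angle a deg)"""
    s,m=st(); print("shift tool mm",(m.T@(np.array([x,y,z])-s["tool_pos"])*1000).round(1)); cur=np.degrees(np.arctan2(m[1,0],m[0,0]))
    print("tilt deg",np.degrees(m[:2,2]).round(2),"yaw",cur.round(2),"turn", None if a is None else -((a-cur+180)%360-180),"q",np.array(s["q"]))
E
python3 -c "
from h import *
to(.4466,.2213,.095,69.6)"
```

```text
t 17.45 pos [0.4459 0.219  0.1134] F [0.4587 0.3497 0.2976] op 0.602 ff 0.0
[[0.3571, 0.9341, 0.001], [0.9341, -0.3571, 0.0001], [0.0004, 0.0009, -1.0]]
shift tool mm [ 2.4 -0.2 18.4]
tilt deg [0.05 0.  ] yaw 69.08 turn -0.5208224574082578 q [-0.4431  0.8624 -0.1744  2.0796  0.5771  0.2448 -1.4856]
```

Request:
play_rows:
  translation:
    - [0.0024, 0, 0.009]
    - [0, 0, 0.0094]
    - [0, 0, 0]
    - [0, 0, 0]
    - [0, 0, 0]
    - [0, 0, 0]
    - [0, 0, 0]
    - [0, 0, -0.02]
    - [0, 0, -0.03]
    - [0, 0, -0.04]
    - [0, 0, -0.04]
    - [0, 0, 0]
  delta_rot:
    - [0, 0, -0.5]
    - [0, 0, 0]
    - [0, 0, 0]
    - [0, 0, 0]
    - [0, 0, 0]
    - [0, 0, 0]
    - [0, 0, 0]
    - [0, 0, 0]
    - [0, 0, 0]
    - [0, 0, 0]
    - [0, 0, 0]
    - [0, 0, 0]
  grip: [0.2, 0.2, 0.2, -1, -1, -1, -1, -1, -1, -1, -1, -1]
  squeeze: 35

```text
clock: 18.95
tool_pos: [0.4475, 0.2225, 0.2267]
eef_rot: [0.821, 0.571, 0.003, 0.0]
contact_force: [0.3, 0.1, -1.5]
opening: 0.38
finger_force: 35.0
```

```bash
python3 -c "
from h import *
p=W([[0,-.064,0]])[0]; print(p); to(p[0],p[1],.225,87.5)"
```

```text
[ 0.5252 -0.1169  0.    ]
t 18.95 pos [0.4475 0.2225 0.2267] F [ 0.3439  0.0745 -1.5095] op 0.38 ff 34.973904211074114
[[0.3482, 0.9374, 0.0049], [0.9374, -0.3482, 0.003], [0.0045, 0.0035, -1.0]]
shift tool mm [-291.1  191.1    1.1]
tilt deg [0.28 0.17] yaw 69.62 turn -17.879043221447716 q [-0.3176  0.6666 -0.3789  2.0117  0.4616  0.5403 -1.3785]
```

Request:
play_rows:
  translation:
    - [0, 0, -0.03]
    - [-0.0364, 0.0239, 0]
    - [-0.0364, 0.0239, 0]
    - [-0.0364, 0.0239, 0]
    - [-0.0364, 0.0239, 0]
    - [-0.0364, 0.0239, 0]
    - [-0.0364, 0.0239, 0]
    - [-0.0364, 0.0239, 0]
    - [-0.0364, 0.0239, 0]
    - [0, 0, 0]
    - [0, 0, 0]
    - [0, 0, 0]
    - [0, 0, 0]
  delta_rot:
    - [0, 0, 0]
    - [0, 0, 0]
    - [0, 0, 0]
    - [0, 0, 0]
    - [0, 0, 0]
    - [0, 0, 0]
    - [0, 0, 0]
    - [0, 0, 0]
    - [0, 0, 0]
    - [0, 0, -9]
    - [0, 0, -8.9]
    - [0, 0, 0]
    - [0, 0, 0]
  grip: [-1, -1, -1, -1, -1, -1, -1, -1, -1, -1, -1, -1, -1]

```text
clock: 20.58
tool_pos: [0.5239, -0.1176, 0.2536]
eef_rot: [0.723, 0.691, -0.0, -0.0]
contact_force: [-0.9, 0.3, -1.3]
opening: 0.379
finger_force: 35.0
```

Run:
```python
from h import *
p=W([[0,-.064,0]])[0]; to(p[0],p[1],.105,87.5)
s=r.get_state(); c=r.get_calibration("wrist"); im=r.snapshot("wrist")
z0=s["tool_pos"][2]-.095
m=r.silhouettes("wrist","wedge_a")
for d in m: print(d["confidence"],d["pixels"].sum(),np.argwhere(d["pixels"]).mean(0)[::-1])
for z,q in ((.076,(.073,.0955)),(.076,(.063,.0855)),(.008,(.063,.0855))): draw(im,c,rect(-q[0],q[0],-q[1],q[1],z),(0,0,255))
k=(mask(c,(*s["tool_pos"][:2],np.radians(-2.5)),z0)>.5).astype(np.uint8); cn,_=cv2.findContours(k,0,1); cv2.drawContours(im,cn,-1,(255,0,0),1)
cv2.imwrite("pics/w5.png",im)
```

```text
t 20.57 pos [ 0.5239 -0.1176  0.2536] F [-0.8752  0.3435 -1.3398] op 0.379 ff 34.97392974793911
[[0.0449, 0.999, -0.0013], [0.999, -0.0449, 0.0], [-0.0, -0.0013, -1.0]]
shift tool mm [  0.7   1.4 148.6]
tilt deg [-0.07  0.  ] yaw 87.43 turn -0.07076505487009399 q [ 0.4821  0.6949 -0.5796  1.8699  0.546   0.7414 -0.4504]
0.8 19948 [343.704 226.676]
```

View pics/w5.png

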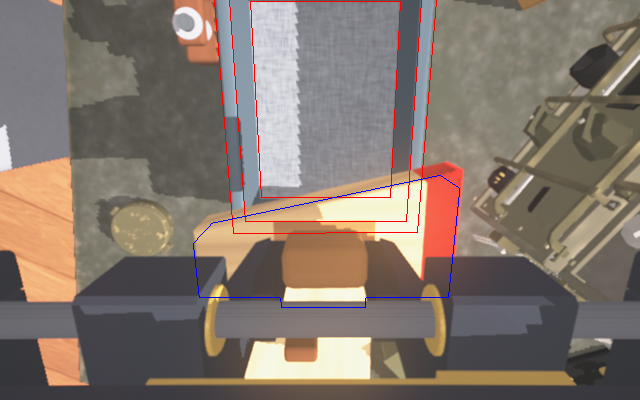

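```bash
cat >> h.py <<'E'
def heldfit(c,sil,p0,z0,rows=232,fz=True):
    sil=sil.astype(float)[:rows]
    f=lambda v:np.abs(mask(c,(p0[0]+v[0]/100,p0[1]+v[1]/100,p0[2]+v[2]/10),z0+(v[3]/100 if fz else 0))[:rows]-sil).sum()
    b=min((minimize(f,[0,k,0,0],method="Nelder-Mead",options=dict(initial_simplex=np.array([[0,k,0,0],[.5,k,0,0],[0,k+.5,0,0],[0,k,.5,0],[0,k,0,.5]]),maxiter=250)) for k in (0,.4)),key=lambda q:q.fun)
    v=b.x; print("held: dx,dy mm",v[:2]*10,"dyaw deg",np.degrees(v[2]/10),"dz mm",v[3]*10 if fz else 0,"err px",b.fun)
E
python3 - <<'E'
from h import *
s=r.get_state(); c=r.get_calibration("wrist"); im=cv2.imread("pics/w5.png"); d=r.silhouettes("wrist","wedge_a")[0]["pixels"]
z0=s["tool_pos"][2]-.095
heldfit(c,d,(*s["tool_pos"][:2],np.radians(-2.5)),z0); heldfit(c,d,(*s["tool_pos"][:2],np.radians(-2.5)),z0,fz=False)
E
```

```text
held: dx,dy mm [-0.1678  5.9561] dyaw deg 0.7118590010415434 dz mm 3.837462886749541 err px 228.97647058823532
held: dx,dy mm [1.2084 5.2676] dyaw deg 0.6275033857639396 dz mm 0 err px 285.82745098039214
```

Request:
play_rows:
  translation:
    - [0.0027, 0.0014, 0.03]
    - [0, 0, 0.03]
    - [0, 0, 0.03]
    - [0, 0, 0.02]
    - [0, 0, 0.015]
    - [0, 0, 0.01]
    - [0, 0, 0.005]
    - [0, 0, 0.004]
    - [0, 0, 0]
  delta_rot:
    - [0, 0, 0]
    - [0, 0, 0]
    - [0, 0, 0]
    - [0, 0, 0]
    - [0, 0, 0]
    - [0, 0, 0]
    - [0, 0, 0]
    - [0, 0, 0]
    - [0, 0, 0]
  grip: [-1, -1, -1, -1, -1, -1, -1, -1, -1]

```text
clock: 21.85
tool_pos: [0.5259, -0.115, 0.1105]
eef_rot: [0.722, 0.692, 0.0, 0.0]
contact_force: [0.1, 0.6, -1.3]
opening: 0.379
finger_force: 35.0
```

Run:
```python
from h import *
p=W([[0,-.062,0]])[0]; to(p[0],p[1],.103,87.5)
```

```text
t 21.85 pos [ 0.5259 -0.115   0.1105] F [ 0.1074  0.605  -1.2527] op 0.379 ff 34.97397668659687
[[0.0426, 0.9991, 0.0004], [0.9991, -0.0426, -0.0001], [-0.0001, 0.0004, -1.0]]
shift tool mm [-0.  -0.6  7.5]
tilt deg [ 0.02 -0.01] yaw 87.56 turn 0.058340367894061274 q [ 0.3492  0.907  -0.3706  1.9501  0.7604  0.4269 -0.6418]
```

No contact yet. I'll lower to the floor, then press toward −y in small steps.

Request:
play_rows:
  translation:
    - [0, 0, 0.004]
    - [0, 0, 0.003]
    - [0, 0, 0.001]
    - [0, 0, 0]
  delta_rot:
    - [0, 0, 0]
    - [0, 0, 0]
    - [0, 0, 0]
    - [0, 0, 0]
  grip: [-1, -1, -1, -1]

```text
clock: 22.35
tool_pos: [0.5257, -0.1149, 0.1024]
eef_rot: [0.722, 0.692, -0.0, 0.0]
contact_force: [-1.7, -0.3, 0.4]
opening: 0.38
finger_force: 35.0
```

Request:
play_rows:
  translation:
    - [-0.001, 0, 0]
    - [-0.001, 0, 0]
    - [-0.001, 0, 0]
    - [0, 0, 0]
  delta_rot:
    - [0, 0, 0]
    - [0, 0, 0]
    - [0, 0, 0]
    - [0, 0, 0]
  grip: [-1, -1, -1, -1]

```text
clock: 22.85
tool_pos: [0.5259, -0.1178, 0.1024]
eef_rot: [0.722, 0.692, 0.0, 0.0]
contact_force: [-0.7, 1.8, 2.5]
opening: 0.379
finger_force: 35.0
```

Request:
play_rows:
  translation:
    - [-0.001, 0, 0]
    - [-0.001, 0, 0]
    - [-0.001, 0, 0]
    - [0, 0, 0]
  delta_rot:
    - [0, 0, 0]
    - [0, 0, 0]
    - [0, 0, 0]
    - [0, 0, 0]
  grip: [-1, -1, -1, -1]

```text
clock: 23.35
tool_pos: [0.5257, -0.121, 0.1024]
eef_rot: [0.722, 0.692, 0.0, 0.0]
contact_force: [-0.6, 2.7, 4.1]
opening: 0.385
finger_force: 35.0
```

Request:
play_rows:
  translation:
    - [-0.001, 0, 0]
    - [-0.001, 0, 0]
    - [0, 0, 0]
  delta_rot:
    - [0, 0, 0]
    - [0, 0, 0]
    - [0, 0, 0]
  grip: [-1, -1, -1]

```text
clock: 23.72
tool_pos: [0.5256, -0.1229, 0.1024]
eef_rot: [0.722, 0.692, 0.0, 0.0]
contact_force: [-0.3, 2.9, 5.0]
opening: 0.383
finger_force: 35.0
```

Request:
play_rows:
  translation:
    - [-0.001, 0, 0]
    - [-0.001, 0, 0]
    - [0, 0, 0]
  delta_rot:
    - [0, 0, 0]
    - [0, 0, 0]
    - [0, 0, 0]
  grip: [-1, -1, -1]

```text
clock: 24.1
tool_pos: [0.5255, -0.1245, 0.1024]
eef_rot: [0.722, 0.692, 0.0, -0.0]
contact_force: [-0.8, 3.0, 6.3]
opening: 0.382
finger_force: 35.0
```

Request:
play_rows:
  translation:
    - [0, 0, 0]
    - [0, 0, 0]
    - [0, 0, 0]
    - [0, 0, -0.03]
    - [0, 0, -0.05]
    - [0, 0, -0.05]
    - [0.02, 0, -0.05]
    - [0.02, 0, 0]
    - [0, 0, 0]
  delta_rot:
    - [0, 0, 0]
    - [0, 0, 0]
    - [0, 0, 0]
    - [0, 0, 0]
    - [0, 0, 0]
    - [0, 0, 0]
    - [0, 0, 0]
    - [0, 0, 0]
    - [0, 0, 0]
  grip: [0.2, 0.2, 0.2, 0.2, 0.2, 0.2, 0.2, 0.2, 0.2]

```text
clock: 25.22
tool_pos: [0.5271, -0.0839, 0.2828]
eef_rot: [0.721, 0.693, 0.0, 0.0]
contact_force: [-0.6, -0.5, 0.3]
opening: 0.594
finger_force: 0.0
```

```bash
cat >> h.py <<'E'
def boxview(name,ps=(),z0=.008,fitit=True):
    s,m=st(); c=r.get_calibration("wrist"); im=r.snapshot("wrist"); sil=r.silhouettes("wrist","wedge_a"); out=[]
    for z,q in ((.076,(.073,.0955)),(.076,(.063,.0855)),(.008,(.063,.0855))): draw(im,c,rect(-q[0],q[0],-q[1],q[1],z),(0,0,255))
    for by,yaw in ps:
        p0=W([[0,by,0]])[0][:2]; p0=(*p0,np.radians(-2.5+yaw)); k=mask(c,p0,z0)>.5
        d=max(sil,key=lambda d:(d["pixels"]&k).sum()); p,f=fit(c,d["pixels"],p0,z0)
        b=Rz.T@(p[:2]-C); print("box xy mm",b*1000,"yaw rel",np.degrees(p[2])+2.5,"err",f,"sil",d["pixels"].sum(),"model",k.sum())
        cn,_=cv2.findContours((mask(c,p,z0)>.5).astype(np.uint8),0,1); cv2.drawContours(im,cn,-1,(255,0,0),1)
    cv2.imwrite(f"pics/{name}.png",im)
E
python3 -c "
from h import *
boxview('w6',[(-.064,0)])"
```

```text
t 25.23 pos [ 0.5271 -0.0839  0.2828] F [-0.6035 -0.4627  0.2704] op 0.594 ff 0.0
[[0.0399, 0.9992, 0.0008], [0.9992, -0.0399, -0.0001], [-0.0, 0.0008, -1.0]]
box xy mm [  1.4644 -64.4798] yaw rel 0.7639473568003434 err 318.61960784313726 sil 5422 model 5783
```

View pics/w6.png

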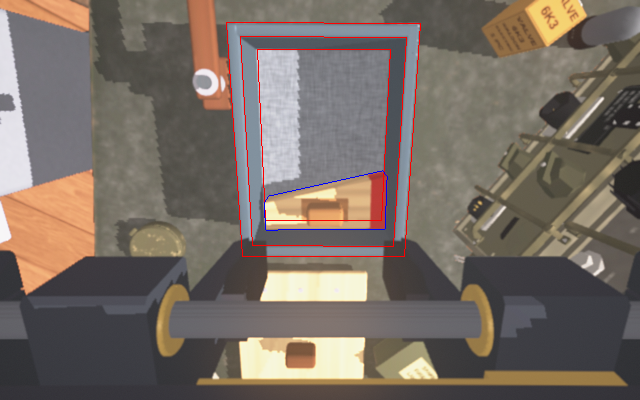

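The first wedge lies flat against the −y wall, its thick end at (377,200). Next comes the wedge at (0.61,0.345), which has to be turned half round.

Request:
play_rows:
  translation:
    - [0.0462, 0.0065, 0]
    - [0.0462, 0.0065, 0]
    - [0.0462, 0.0065, 0]
    - [0.0462, 0.0065, 0]
    - [0.0462, 0.0065, 0]
    - [0.0462, 0.0065, 0]
    - [0.0462, 0.0065, 0]
    - [0.0462, 0.0065, 0]
    - [0.0462, 0.0065, 0]
    - [0.0462, 0.0065, 0]
    - [0, 0, 0]
  delta_rot:
    - [0, 0, 0]
    - [0, 0, 0]
    - [0, 0, 0]
    - [0, 0, 0]
    - [0, 0, 0]
    - [0, 0, 0]
    - [0, 0, 0]
    - [0, 0, 0]
    - [0, 0, 0]
    - [0, 0, 0]
    - [0, 0, 0]
  grip: [0.2, 0.2, 0.2, 0.2, 0.2, 0.2, 0.2, 0.2, 0.2, 0.2, 0.2]

```text
clock: 26.7
tool_pos: [0.6104, 0.3772, 0.2803]
eef_rot: [0.721, 0.693, -0.001, -0.001]
contact_force: [-0.1, -0.5, 0.2]
opening: 0.598
finger_force: 0.0
```

Request:
play_rows:
  translation:
    - [0, 0, 0]
    - [0, 0, 0]
    - [0, 0, 0]
    - [0, 0, 0]
    - [0, 0, 0]
    - [0, 0, 0]
    - [0, 0, 0]
    - [0, 0, 0]
    - [0, 0, 0]
    - [0, 0, 0]
    - [0, 0, 0]
    - [0, 0, 0]
    - [0, 0, 0]
    - [0, 0, 0]
    - [0, 0, 0]
    - [0, 0, 0]
    - [0, 0, 0]
    - [0, 0, 0]
    - [0, 0, 0]
    - [0, 0, 0]
  delta_rot:
    - [0, 0, -10.1]
    - [0, 0, -10.1]
    - [0, 0, -10.1]
    - [0, 0, -10.1]
    - [0, 0, -10.1]
    - [0, 0, -10.1]
    - [0, 0, -10.1]
    - [0, 0, -10.1]
    - [0, 0, -10.1]
    - [0, 0, -10.1]
    - [0, 0, -10.1]
    - [0, 0, -10.1]
    - [0, 0, -10.1]
    - [0, 0, -10.1]
    - [0, 0, -10.1]
    - [0, 0, -10.1]
    - [0, 0, -10.1]
    - [0, 0, -10.1]
    - [0, 0, -10.1]
    - [0, 0, 0]
  grip: [0.2, 0.2, 0.2, 0.2, 0.2, 0.2, 0.2, 0.2, 0.2, 0.2, 0.2, 0.2, 0.2, 0.2, 0.2, 0.2, 0.2, 0.2, 0.2, 0.2]

```text
clock: 29.2
tool_pos: [0.6125, 0.3716, 0.2808]
eef_rot: [0.762, -0.648, 0.001, 0.001]
contact_force: [0.0, 0.7, -0.1]
opening: 0.599
finger_force: 0.0
```

```bash
cat >> h.py <<'E'
def find(p0):
    "fit the wedge near p0 (x,y,deg) on the table in a new wrist picture"
    c=r.get_calibration("wrist"); r.snapshot("wrist"); sil=r.silhouettes("wrist","wedge_a"); q=(p0[0],p0[1],np.radians(p0[2])); k=mask(c,q)>.5
    d=max(sil,key=lambda d:(d["pixels"]&k).sum()); p,f=fit(c,d["pixels"],q)
    pix=np.argwhere(d["pixels"]); print("wedge",p[:2],"yaw",np.degrees(p[2]),"err",f,"sil",d["pixels"].sum(),"model",(mask(c,p)>.5).sum(),"rows",pix.min(0),pix.max(0)); return p
E
python3 -c "
from h import *
to(.6106,.3453,.25,-80); find((.6106,.3453,10))"
```

```text
t 29.2 pos [0.6125 0.3716 0.2808] F [ 0.0238  0.709  -0.1296] op 0.599 ff 0.0
[[0.1608, -0.987, -0.0008], [-0.987, -0.1607, -0.0028], [0.0026, 0.0012, -1.0]]
shift tool mm [25.5  6.1 30.9]
tilt deg [-0.05 -0.16] yaw -80.75 turn -0.7494078063700726 q [-0.1458  1.0852 -1.2288  1.2407  0.9978  1.444   2.0403]
wedge [0.6096 0.3552] yaw 10.404593258637219 err 265.44313725490196 sil 5446 model 5704 rows [134 269] [191 394]
```

Request:
play_rows:
  translation:
    - [0, 0, 0.03]
    - [0, 0, 0.04]
    - [0, 0, 0.03]
    - [0, 0, 0]
    - [0, 0, 0]
  delta_rot:
    - [0, 0, 0]
    - [0, 0, 0]
    - [0, 0, 0]
    - [0, 0, 0]
    - [0, 0, 0]
  grip: [0.2, 0.2, 0.2, 0.2, 0.2]

```text
clock: 29.92
tool_pos: [0.6119, 0.3745, 0.1837]
eef_rot: [0.763, -0.647, -0.0, -0.001]
contact_force: [-0.6, 0.2, 1.8]
opening: 0.599
finger_force: 0.0
```

```bash
python3 -c "
from h import *
p=find((.6106,.3523,10)); to(.610,.350,.097,-79.6); print(r.get_calibration('wrist')['eye'])"
```

```text
wedge [0.6097 0.3551] yaw 10.661584273454661 err 284.10980392156864 sil 10757 model 10978 rows [140 247] [220 423]
t 30.02 pos [0.612  0.3747 0.1843] F [ 0.3074 -0.0544 -0.6245] op 0.597 ff 0.0
[[0.164, -0.9865, 0.0018], [-0.9865, -0.1639, 0.0023], [-0.0019, -0.0021, -1.0]]
shift tool mm [24.2  6.2 87.2]
tilt deg [0.1  0.13] yaw -80.56 turn -0.9636956852011451 q [-0.1487  1.1912 -1.1796  1.3176  1.0916  1.3155  1.978 ]
[0.6242 0.3066 0.2665]
```

Request:
play_rows:
  translation:
    - [0.019, 0.0055, 0]
    - [0, 0, 0.03]
    - [0, 0, 0.03]
    - [0, 0, 0.02]
    - [0, 0, 0.008]
    - [0, 0, 0]
    - [0, 0, 0]
  delta_rot:
    - [0, 0, -1]
    - [0, 0, 0]
    - [0, 0, 0]
    - [0, 0, 0]
    - [0, 0, 0]
    - [0, 0, 0]
    - [0, 0, 0]
  grip: [0.2, 0.2, 0.2, 0.2, 0.2, 0.2, 0.2]

```text
clock: 30.9
tool_pos: [0.6094, 0.3548, 0.0946]
eef_rot: [0.769, -0.64, -0.0, -0.0]
contact_force: [0.1, 0.5, 0.1]
opening: 0.601
finger_force: 0.0
```

```bash
python3 -c "
from h import *
to(.6097,.3551,.095,-79.5)"
```

```text
t 30.9 pos [0.6094 0.3548 0.0946] F [0.0514 0.5455 0.0793] op 0.601 ff 0.0
[[0.1819, -0.9833, 0.0004], [-0.9833, -0.1819, 0.0009], [-0.0008, -0.0006, -1.0]]
shift tool mm [-0.2 -0.3 -0.4]
tilt deg [0.03 0.05] yaw -79.52 turn -0.022092104044816097 q [-0.1251  1.2906 -1.1269  1.3887  1.191   1.206   1.9449]
```

Request:
play_rows:
  translation:
    - [0, 0, 0]
    - [0, 0, 0]
    - [0, 0, 0]
    - [0, 0, 0]
    - [0, 0, -0.02]
    - [0, 0, -0.03]
    - [0, 0, -0.04]
    - [0, 0, -0.04]
    - [0, 0, -0.04]
    - [0, 0, 0]
  delta_rot:
    - [0, 0, 0]
    - [0, 0, 0]
    - [0, 0, 0]
    - [0, 0, 0]
    - [0, 0, 0]
    - [0, 0, 0]
    - [0, 0, 0]
    - [0, 0, 0]
    - [0, 0, 0]
    - [0, 0, 0]
  grip: [-1, -1, -1, -1, -1, -1, -1, -1, -1, -1]
  squeeze: 35

```text
clock: 32.15
tool_pos: [0.6097, 0.3562, 0.2707]
eef_rot: [0.769, -0.64, 0.0, -0.004]
contact_force: [-0.7, 0.2, -1.3]
opening: 0.38
finger_force: 35.0
```

Request:
play_rows:
  translation:
    - [0, 0, 0]
    - [0, 0, 0]
    - [0, 0, 0]
    - [0, 0, 0]
    - [0, 0, 0]
    - [0, 0, 0]
    - [0, 0, 0]
    - [0, 0, 0]
    - [0, 0, 0]
    - [0, 0, 0]
    - [0, 0, 0]
    - [0, 0, 0]
    - [0, 0, 0]
    - [0, 0, 0]
    - [0, 0, 0]
    - [0, 0, 0]
    - [0, 0, 0]
    - [0, 0, 0]
    - [0, 0, 0]
    - [0, 0, 0]
  delta_rot:
    - [0, 0, 10.15]
    - [0, 0, 10.15]
    - [0, 0, 10.15]
    - [0, 0, 10.15]
    - [0, 0, 10.15]
    - [0, 0, 10.15]
    - [0, 0, 10.15]
    - [0, 0, 10.15]
    - [0, 0, 10.15]
    - [0, 0, 10.15]
    - [0, 0, 10.15]
    - [0, 0, 10.15]
    - [0, 0, 10.15]
    - [0, 0, 10.15]
    - [0, 0, 10.15]
    - [0, 0, 10.15]
    - [0, 0, 10.15]
    - [0, 0, 10.15]
    - [0, 0, 10.3]
    - [0, 0, 0]
  grip: [-1, -1, -1, -1, -1, -1, -1, -1, -1, -1, -1, -1, -1, -1, -1, -1, -1, -1, -1, -1]

```text
clock: 34.65
tool_pos: [0.6088, 0.3542, 0.2642]
eef_rot: [0.722, 0.692, -0.0, 0.0]
contact_force: [0.1, 0.9, -0.7]
opening: 0.381
finger_force: 35.0
```

```bash
python3 -c "
from h import *
p=W([[0,-.0225,0]])[0]; to(p[0],p[1]+.002,.255,87.5)"
```

```text
t 34.65 pos [0.6088 0.3542 0.2642] F [ 0.0967  0.8936 -0.6783] op 0.381 ff 35.00055433250964
[[0.0417, 0.9991, -0.0004], [0.9991, -0.0417, -0.0008], [-0.0008, -0.0004, -1.0]]
shift tool mm [-430.7  -63.9    9.6]
tilt deg [-0.02 -0.05] yaw 87.61 turn 0.10986312864605452 q [-0.3381  0.8857 -0.5495  1.3193  0.4799  1.0686 -0.9954]
```

Request:
play_rows:
  translation:
    - [-0.043, -0.0064, 0]
    - [-0.043, -0.0064, 0]
    - [-0.043, -0.0064, 0]
    - [-0.043, -0.0064, 0]
    - [-0.043, -0.0064, 0]
    - [-0.043, -0.0064, 0]
    - [-0.043, -0.0064, 0]
    - [-0.043, -0.0064, 0]
    - [-0.043, -0.0064, 0]
    - [-0.043, -0.0064, 0]
    - [0, 0, 0]
    - [0, 0, 0]
    - [0, 0, 0]
  delta_rot:
    - [0, 0, 0]
    - [0, 0, 0]
    - [0, 0, 0]
    - [0, 0, 0]
    - [0, 0, 0]
    - [0, 0, 0]
    - [0, 0, 0]
    - [0, 0, 0]
    - [0, 0, 0]
    - [0, 0, 0]
    - [0, 0, 0]
    - [0, 0, 0]
    - [0, 0, 0]
  grip: [-1, -1, -1, -1, -1, -1, -1, -1, -1, -1, -1, -1, -1]

```text
clock: 36.28
tool_pos: [0.5267, -0.0709, 0.2646]
eef_rot: [0.721, 0.693, 0.001, -0.0]
contact_force: [-0.1, 0.4, -1.2]
opening: 0.382
finger_force: 35.0
```

Run:
```python
from h import *
p=W([[0,-.0205,0]])[0]; to(p[0],p[1],.107,87.5)
s=r.get_state(); c=r.get_calibration("wrist"); im=r.snapshot("wrist"); z0=s["tool_pos"][2]-.095
sil=r.silhouettes("wrist","wedge_a"); p0=(*s["tool_pos"][:2],np.radians(177.5)); k=mask(c,p0,z0)>.5
d=max(sil,key=lambda d:(d["pixels"]&k).sum())["pixels"]
heldfit(c,d,p0,z0); heldfit(c,d,p0,z0,fz=False)
cn,_=cv2.findContours(k.astype(np.uint8),0,1); cv2.drawContours(im,cn,-1,(255,0,0),1)
for z,q in ((.076,(.073,.0955)),(.008,(.063,.0855))): draw(im,c,rect(-q[0],q[0],-q[1],q[1],z),(0,0,255))
cv2.imwrite("pics/w7.png",im)
```

```text
t 36.27 pos [ 0.5267 -0.0709  0.2646] F [-0.0709  0.4155 -1.2191] op 0.382 ff 34.99990671873093
[[0.0406, 0.9992, 0.0007], [0.9992, -0.0406, 0.001], [0.0011, 0.0007, -1.0]]
shift tool mm [ -2.8   0.4 157.6]
tilt deg [0.04 0.06] yaw 87.67 turn 0.1746398686581756 q [ 0.4147  0.6771 -0.6089  1.8761  0.5458  0.7595 -0.5383]
held: dx,dy mm [ 0.1419 -0.3016] dyaw deg 0.15125631697087838 dz mm 0.2594213439638215 err px 183.38823529411764
held: dx,dy mm [ 0.1607 -0.3917] dyaw deg 0.13485775065742636 dz mm 0 err px 182.8078431372549
```

View pics/w7.png

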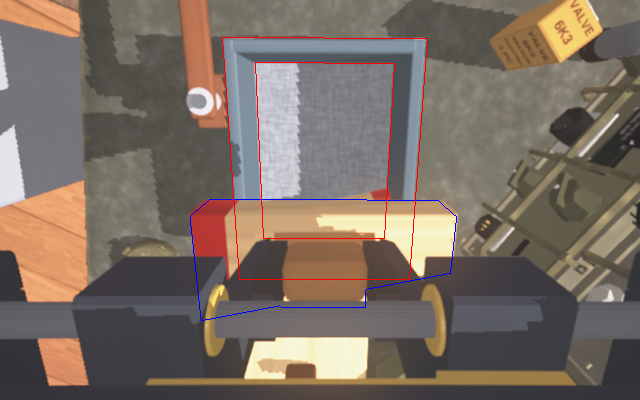

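The held wedge sits within 0.4 mm of where I expected. I'll lower it to the floor beside the first.

Request:
play_rows:
  translation:
    - [-0.0028, 0.0004, 0.02]
    - [0, 0, 0.04]
    - [0, 0, 0.04]
    - [0, 0, 0.03]
    - [0, 0, 0.015]
    - [0, 0, 0.008]
    - [0, 0, 0.004]
    - [0, 0, 0.002]
    - [0, 0, 0.001]
    - [0, 0, 0]
    - [0, 0, 0]
  delta_rot:
    - [0, 0, 0.2]
    - [0, 0, 0]
    - [0, 0, 0]
    - [0, 0, 0]
    - [0, 0, 0]
    - [0, 0, 0]
    - [0, 0, 0]
    - [0, 0, 0]
    - [0, 0, 0]
    - [0, 0, 0]
    - [0, 0, 0]
  grip: [-1, -1, -1, -1, -1, -1, -1, -1, -1, -1, -1]

```text
clock: 37.75
tool_pos: [0.5268, -0.0754, 0.1045]
eef_rot: [0.724, 0.69, 0.0, 0.0]
contact_force: [-0.5, 0.3, -0.8]
opening: 0.379
finger_force: 35.0
```

```bash
python3 -c "
from h import *
p=W([[0,-.0225,0]])[0]; to(p[0],p[1],.103,87.5)"
```

```text
t 37.75 pos [ 0.5268 -0.0754  0.1045] F [-0.456   0.2724 -0.8419] op 0.379 ff 34.99973977915943
[[0.0478, 0.9989, 0.0004], [0.9989, -0.0478, -0.0001], [-0.0, 0.0004, -1.0]]
shift tool mm [-0.1  0.2  1.5]
tilt deg [ 0.02 -0.  ] yaw 87.26 turn -0.2395417905303816 q [ 0.2719  0.9136 -0.3635  1.9697  0.7969  0.4045 -0.7589]
```

Request:
play_rows:
  translation:
    - [0, 0, 0.001]
    - [0, 0, 0.001]
    - [0, 0, 0]
  delta_rot:
    - [0, 0, -0.2]
    - [0, 0, 0]
    - [0, 0, 0]
  grip: [-1, -1, -1]

```text
clock: 38.12
tool_pos: [0.5267, -0.0754, 0.1024]
eef_rot: [0.723, 0.691, -0.0, 0.0]
contact_force: [0.1, -0.1, 0.2]
opening: 0.38
finger_force: 35.0
```

Request:
play_rows:
  translation:
    - [-0.001, 0, 0]
    - [-0.0005, 0, 0]
    - [0, 0, 0]
  delta_rot:
    - [0, 0, 0]
    - [0, 0, 0]
    - [0, 0, 0]
  grip: [-1, -1, -1]

```text
clock: 38.5
tool_pos: [0.5268, -0.0766, 0.1024]
eef_rot: [0.723, 0.691, 0.0, 0.0]
contact_force: [-0.6, 1.4, 0.4]
opening: 0.383
finger_force: 35.0
```

Request:
play_rows:
  translation:
    - [-0.0007, 0, 0]
    - [-0.0007, 0, 0]
    - [0, 0, 0]
  delta_rot:
    - [0, 0, 0]
    - [0, 0, 0]
    - [0, 0, 0]
  grip: [-1, -1, -1]

```text
clock: 38.88
tool_pos: [0.5268, -0.0781, 0.1024]
eef_rot: [0.723, 0.691, 0.0, 0.0]
contact_force: [0.0, 0.9, 0.9]
opening: 0.388
finger_force: 35.0
```

Request:
play_rows:
  translation:
    - [0.0007, 0, 0]
    - [0, 0, 0]
    - [0, 0, 0]
    - [0, 0, 0]
    - [0, 0, -0.03]
    - [0, 0, -0.05]
    - [0, 0, -0.05]
    - [0.02, 0, -0.05]
    - [0.02, 0, 0]
    - [0, 0, 0]
    - [0, 0, 0]
    - [0, 0, 0]
  delta_rot:
    - [0, 0, 0]
    - [0, 0, 0]
    - [0, 0, 0]
    - [0, 0, 0]
    - [0, 0, 0]
    - [0, 0, 0]
    - [0, 0, 0]
    - [0, 0, 0]
    - [0, 0, 0]
    - [0, 0, 0]
    - [0, 0, 0]
    - [0, 0, 0]
  grip: [-1, 0.2, 0.2, 0.2, 0.2, 0.2, 0.2, 0.2, 0.2, 0.2, 0.2, 0.2]

```text
clock: 40.38
tool_pos: [0.5279, -0.0388, 0.2814]
eef_rot: [0.723, 0.691, -0.001, -0.0]
contact_force: [-0.0, -0.2, 0.2]
opening: 0.599
finger_force: 0.0
```

```bash
python3 -c "
from h import *
boxview('w8',[(-.064,0),(-.0235,180)])
for d in r.look_for('wrist','wedge_a'): print(d)"
```

```text
t 40.38 pos [ 0.5279 -0.0388  0.2814] F [-0.039  -0.1988  0.1811] op 0.599 ff 0.0
[[0.0457, 0.999, -0.0019], [0.999, -0.0457, -0.0008], [-0.0009, -0.0019, -1.0]]
box xy mm [  1.2891 -67.8426] yaw rel 0.5535414056352321 err 1297.8470588235296 sil 4368 model 5685
box xy mm [ -0.1485 -24.4945] yaw rel 179.55153023611112 err 339.70196078431377 sil 5423 model 5763
{'point': [0.5168, -0.0735, 0.0325], 'confidence': 0.89}
{'point': [0.5355, -0.1183, 0.0379], 'confidence': 0.84}
```

View pics/w8.png

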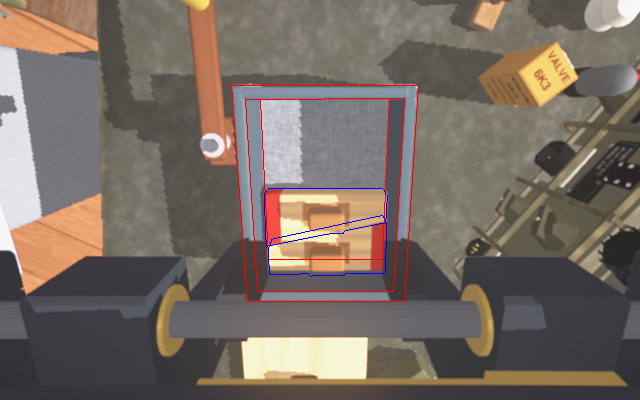

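Wedges 1 and 2 lie flat face to face, with the join from (268,243) to (385,217). Now the third.

Request:
play_rows:
  translation:
    - [0.0378, 0.0098, 0]
    - [0.0378, 0.0098, 0]
    - [0.0378, 0.0098, 0]
    - [0.0378, 0.0098, 0]
    - [0.0378, 0.0098, 0]
    - [0.0378, 0.0098, 0]
    - [0, 0, 0.02]
    - [0, 0, 0.02]
    - [0, 0, 0]
    - [0, 0, 0]
    - [0, 0, 0]
  delta_rot:
    - [0, 0, 0]
    - [0, 0, 0]
    - [0, 0, 0]
    - [0, 0, 0]
    - [0, 0, 0]
    - [0, 0, 0]
    - [0, 0, -7.3]
    - [0, 0, -7.3]
    - [0, 0, 0]
    - [0, 0, 0]
    - [0, 0, 0]
  grip: [0.2, 0.2, 0.2, 0.2, 0.2, 0.2, 0.2, 0.2, 0.2, 0.2, 0.2]

```text
clock: 41.9
tool_pos: [0.5976, 0.1866, 0.2433]
eef_rot: [0.629, 0.777, 0.001, 0.0]
contact_force: [-0.7, 0.1, -0.2]
opening: 0.598
finger_force: 0.0
```

```bash
python3 -c "
from h import *
p=find((.598,.214,12)); to(p[0],p[1],.0955,np.degrees(p[2])+90)"
```

```text
wedge [0.5957 0.2173] yaw 12.545807855416871 err 222.86666666666667 sil 7100 model 7272 rows [107 257] [173 401]
t 42.0 pos [0.5974 0.1865 0.2432] F [-0.4881  0.367  -0.139 ] op 0.602 ff 0.0
[[-0.2082, 0.9781, 0.0014], [0.9781, 0.2082, 0.0003], [0.0, 0.0014, -1.0]]
shift tool mm [ 30.5   4.5 147.7]
tilt deg [0.08 0.02] yaw 102.02 turn -0.5261999306742382 q [-0.0368  0.8252 -0.6373  1.6079  0.5889  0.907  -0.6822]
```

Request:
play_rows:
  translation:
    - [0.0305, 0.0045, 0]
    - [0, 0, 0.03]
    - [0, 0, 0.04]
    - [0, 0, 0.04]
    - [0, 0, 0.025]
    - [0, 0, 0.012]
    - [0, 0, 0]
    - [0, 0, 0]
  delta_rot:
    - [0, 0, -0.5]
    - [0, 0, 0]
    - [0, 0, 0]
    - [0, 0, 0]
    - [0, 0, 0]
    - [0, 0, 0]
    - [0, 0, 0]
    - [0, 0, 0]
  grip: [0.2, 0.2, 0.2, 0.2, 0.2, 0.2, 0.2, 0.2]

```text
clock: 43.0
tool_pos: [0.5959, 0.2176, 0.0966]
eef_rot: [0.626, 0.78, 0.001, 0.0]
contact_force: [-0.5, 0.5, 0.1]
opening: 0.603
finger_force: 0.0
```

```bash
python3 -c "
from h import *
to(.5957,.2173,.0955,102.5)"
```

```text
t 43.0 pos [0.5959 0.2176 0.0966] F [-0.527   0.5447  0.0856] op 0.603 ff 0.0
[[-0.2173, 0.9761, 0.002], [0.9761, 0.2173, 0.0011], [0.0006, 0.0022, -1.0]]
shift tool mm [-0.3 -0.2  1.1]
tilt deg [0.11 0.06] yaw 102.55 turn 0.050939839570617096 q [-0.1501  1.0238 -0.5118  1.6492  0.7396  0.6693 -0.8354]
```

Request:
play_rows:
  translation:
    - [0, 0, 0]
    - [0, 0, 0]
    - [0, 0, 0]
    - [0, 0, 0]
    - [0, 0, -0.02]
    - [0, 0, -0.03]
    - [0, 0, -0.04]
    - [0, 0, -0.04]
    - [0, 0, -0.03]
    - [0, 0, 0]
    - [0, 0, 0]
    - [0, 0, 0]
    - [0, 0, 0]
  delta_rot:
    - [0, 0, 0]
    - [0, 0, 0]
    - [0, 0, 0]
    - [0, 0, 0]
    - [0, 0, 0]
    - [0, 0, 0]
    - [0, 0, 0]
    - [0, 0, 0]
    - [0, 0, 0]
    - [0, 0, 7.5]
    - [0, 0, 7.5]
    - [0, 0, 0]
    - [0, 0, 0]
  grip: [-1, -1, -1, -1, -1, -1, -1, -1, -1, -1, -1, -1, -1]
  squeeze: 35

```text
clock: 44.62
tool_pos: [0.595, 0.2172, 0.2556]
eef_rot: [0.721, 0.693, 0.0, -0.0]
contact_force: [-0.2, -0.0, -0.3]
opening: 0.386
finger_force: 35.0
```

```bash
python3 -c "
from h import *
p=W([[0,.0195,0]])[0]; to(p[0],p[1],.255,87.5)"
```

```text
t 44.62 pos [0.595  0.2172 0.2556] F [-0.1996 -0.0299 -0.3091] op 0.386 ff 35.00003783963621
[[0.0401, 0.9992, 0.0], [0.9992, -0.0401, 0.0001], [0.0001, 0.0, -1.0]]
shift tool mm [-253.2  -56.1    0.6]
tilt deg [0. 0.] yaw 87.7 turn 0.20102618949951534 q [-0.1158  0.8057 -0.5786  1.5734  0.5187  0.9201 -0.9136]
```

Request:
play_rows:
  translation:
    - [-0.0362, -0.008, 0]
    - [-0.0362, -0.008, 0]
    - [-0.0362, -0.008, 0]
    - [-0.0362, -0.008, 0]
    - [-0.0362, -0.008, 0]
    - [-0.0362, -0.008, 0]
    - [-0.036, -0.008, 0]
    - [0, 0, 0]
    - [0, 0, 0]
    - [0, 0, 0]
    - [0, 0, 0]
  delta_rot:
    - [0, 0, 0]
    - [0, 0, 0]
    - [0, 0, 0]
    - [0, 0, 0]
    - [0, 0, 0]
    - [0, 0, 0]
    - [0, 0, 0.2]
    - [0, 0, 0]
    - [0, 0, 0]
    - [0, 0, 0]
    - [0, 0, 0]
  grip: [-1, -1, -1, -1, -1, -1, -1, -1, -1, -1, -1]

```text
clock: 46.0
tool_pos: [0.5287, -0.0323, 0.2554]
eef_rot: [0.722, 0.691, 0.0, -0.0]
contact_force: [0.4, -0.2, -1.8]
opening: 0.384
finger_force: 35.0
```

Run:
```python
from h import *
p=W([[0,.0195,0]])[0]; to(p[0],p[1],.107,87.5)
s=r.get_state(); c=r.get_calibration("wrist"); im=r.snapshot("wrist"); z0=s["tool_pos"][2]-.0955
sil=r.silhouettes("wrist","wedge_a"); p0=(*s["tool_pos"][:2],np.radians(-2.5)); k=mask(c,p0,z0)>.5
d=max(sil,key=lambda d:(d["pixels"]&k).sum())["pixels"]
heldfit(c,d,p0,z0); heldfit(c,d,p0,z0,fz=False)
```

```text
t 46.0 pos [ 0.5287 -0.0323  0.2554] F [ 0.3524 -0.2292 -1.7969] op 0.384 ff 34.99999894760549
[[0.044, 0.999, 0.0004], [0.999, -0.044, 0.0005], [0.0005, 0.0003, -1.0]]
shift tool mm [ -1.3   0.2 148.4]
tilt deg [0.02 0.03] yaw 87.48 turn -0.022526332093434576 q [ 0.3402  0.6894 -0.6075  1.8899  0.5677  0.7402 -0.6361]
held: dx,dy mm [-0.4145 -0.926 ] dyaw deg 0.1274888815838526 dz mm 2.323889511042265 err px 217.71764705882356
held: dx,dy mm [ 0.5172 -1.3902] dyaw deg 0.14489506526308596 dz mm 0 err px 223.43921568627454
```

Request:
play_rows:
  translation:
    - [-0.0008, 0, 0.02]
    - [0, 0, 0.04]
    - [0, 0, 0.04]
    - [0, 0, 0.028]
    - [0, 0, 0.012]
    - [0, 0, 0.006]
    - [0, 0, 0.003]
    - [0, 0, 0.002]
    - [0, 0, 0]
    - [0, 0, 0]
  delta_rot:
    - [0, 0, 0]
    - [0, 0, 0]
    - [0, 0, 0]
    - [0, 0, 0]
    - [0, 0, 0]
    - [0, 0, 0]
    - [0, 0, 0]
    - [0, 0, 0]
    - [0, 0, 0]
    - [0, 0, 0]
  grip: [-1, -1, -1, -1, -1, -1, -1, -1, -1, -1]

```text
clock: 47.35
tool_pos: [0.5286, -0.0343, 0.1047]
eef_rot: [0.723, 0.691, 0.0, 0.0]
contact_force: [-0.2, 0.0, -1.1]
opening: 0.383
finger_force: 35.0
```

```bash
python3 -c "
from h import *
p=W([[0,.0178,0]])[0]; to(p[0],p[1],.103,87.5)"
```

```text
t 47.35 pos [ 0.5286 -0.0343  0.1047] F [-0.1595  0.0247 -1.1416] op 0.383 ff 35.00002836808562
[[0.0461, 0.9989, 0.0007], [0.9989, -0.0461, -0.0001], [-0.0, 0.0007, -1.0]]
shift tool mm [-0.9  0.2  1.7]
tilt deg [ 0.04 -0.  ] yaw 87.36 turn -0.14116893456053958 q [ 0.1976  0.9127 -0.3688  1.9771  0.8138  0.4033 -0.8524]
```

Request:
play_rows:
  translation:
    - [0, 0, 0.001]
    - [0, 0, 0.001]
    - [-0.0008, 0, 0]
    - [-0.0007, 0, 0]
    - [0, 0, 0]
  delta_rot:
    - [0, 0, 0]
    - [0, 0, 0]
    - [0, 0, 0]
    - [0, 0, 0]
    - [0, 0, 0]
  grip: [-1, -1, -1, -1, -1]

```text
clock: 47.98
tool_pos: [0.5285, -0.0344, 0.1039]
eef_rot: [0.723, 0.691, 0.001, 0.0]
contact_force: [-1.7, 2.9, 13.3]
opening: 0.383
finger_force: 35.0
```

Request:
play_rows:
  translation:
    - [-0.0007, 0, 0]
    - [0, 0, 0]
    - [0, 0, 0]
    - [0, 0, 0]
    - [0, 0, 0]
    - [0, 0, -0.03]
    - [0, 0, -0.05]
    - [0, 0, -0.05]
    - [0.02, 0, -0.05]
    - [0.02, 0, 0]
    - [0, 0, 0]
    - [0, 0, 0]
    - [0, 0, 0]
  delta_rot:
    - [0, 0, 0]
    - [0, 0, 0]
    - [0, 0, 0]
    - [0, 0, 0]
    - [0, 0, 0]
    - [0, 0, 0]
    - [0, 0, 0]
    - [0, 0, 0]
    - [0, 0, 0]
    - [0, 0, 0]
    - [0, 0, 0]
    - [0, 0, 0]
    - [0, 0, 0]
  grip: [-1, -1, 0.2, 0.2, 0.2, 0.2, 0.2, 0.2, 0.2, 0.2, 0.2, 0.2, 0.2]

```text
clock: 49.6
tool_pos: [0.5298, 0.0023, 0.2814]
eef_rot: [0.724, 0.69, -0.001, -0.0]
contact_force: [0.8, 0.2, -0.2]
opening: 0.602
finger_force: 0.0
```

```bash
python3 -c "
from h import *
boxview('w9',[(-.0235,180),(.017,0)])
im=cv2.imread('pics/w9.png'); cv2.imwrite('pics/w9c.png',cv2.resize(im[80:330,200:450],None,fx=2.4,fy=2.4))
t=r.snapshot('top'); cv2.imwrite('pics/top2.png',t)
for d in r.look_for('top','lid_grip')+r.look_for('top','wedge_a'): print(d)"
```

```text
t 49.6 pos [0.5298 0.0023 0.2814] F [ 0.8367  0.1687 -0.2101] op 0.602 ff 0.0
[[0.0474, 0.9989, -0.0019], [0.9989, -0.0474, -0.001], [-0.001, -0.0019, -1.0]]
box xy mm [ -0.1958 -25.0847] yaw rel 180.60976353107353 err 1082.3019607843137 sil 4575 model 5654
box xy mm [ 0.897  18.7023] yaw rel -0.34523192484358356 err 382.0941176470588 sil 5394 model 5790
{'point': [0.5211, -0.346, 0.0215], 'confidence': 0.8}
{'point': [0.4942, -0.0454, 0.035], 'confidence': 0.48}
{'point': [0.5507, 0.4876, 0.0259], 'confidence': 0.7}
{'point': [0.4956, -0.045, 0.0318], 'confidence': 0.65}
{'point': [0.4912, -0.0705, 0.0353], 'confidence': 0.45}
```

View pics/w9c.png

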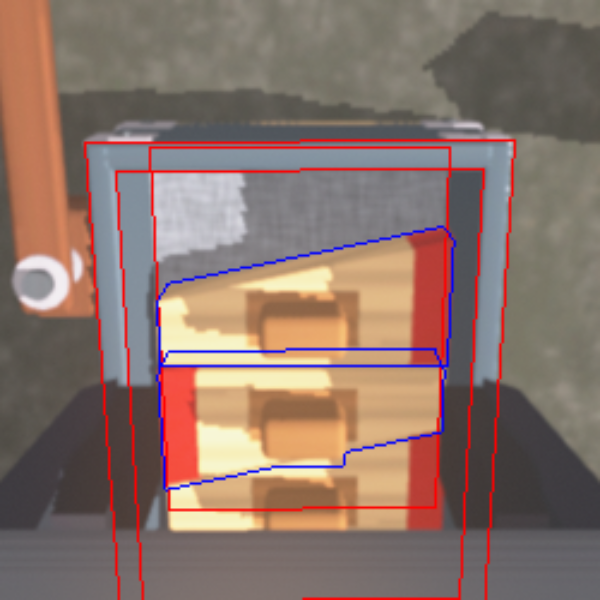

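Run:
```python
from h import *
c=r.get_calibration("wrist"); im=r.snapshot("wrist")
for bx in (-.045,-.03,.03,.04):
    for by in [(-.012+.001*k) for k in range(0)]: pass
    ys=np.arange(-.014,.012,.001); uv=proj(c,W([[bx,b,.036] for b in ys])).astype(np.float32)
    v=cv2.remap(cv2.cvtColor(im,cv2.COLOR_BGR2GRAY),uv[:,0].copy(),uv[:,1].copy(),cv2.INTER_LINEAR).ravel()
    print(bx,uv[0],uv[-1],v.tolist())
```

```text
-0.045 [279.9892 244.3184] [279.0393 221.0031] [116, 116, 126, 145, 160, 163, 160, 159, 157, 152, 135, 113, 134, 192, 226, 233, 233, 233, 234, 236, 238, 239, 239, 239, 237, 237]
-0.03 [294.7982 244.2707] [294.1366 220.9554] [181, 179, 188, 213, 234, 237, 237, 236, 237, 235, 221, 185, 178, 209, 229, 234, 234, 235, 235, 237, 239, 240, 239, 239, 238, 235]
0.03 [354.0318 244.0947] [354.5223 220.7723] [180, 182, 182, 179, 174, 169, 168, 168, 170, 170, 165, 159, 157, 165, 172, 174, 174, 174, 175, 176, 176, 178, 180, 181, 181, 182]
0.04 [363.9078 244.0676] [364.5905 220.743 ] [179, 181, 181, 177, 171, 167, 166, 166, 168, 168, 163, 156, 155, 164, 171, 174, 174, 174, 175, 175, 174, 172, 171, 172, 177, 181]
```

Request:
play_rows:
  translation:
    - [0, 0, -0.03]
    - [0, 0, -0.03]
    - [-0.037, 0.0008, 0]
    - [-0.037, 0.0008, 0]
    - [-0.037, 0.0008, 0]
    - [-0.037, 0.0008, 0]
    - [-0.037, 0.0008, 0]
    - [-0.037, 0.0008, 0]
    - [-0.037, 0.0008, 0]
    - [-0.037, 0.0008, 0]
    - [-0.037, 0.0008, 0]
    - [-0.037, 0.0008, 0]
    - [0, 0, 0]
    - [0, 0, 0]
    - [0, 0, 0]
  delta_rot:
    - [0, 0, 0]
    - [0, 0, 0]
    - [0, 0, 0]
    - [0, 0, 0]
    - [0, 0, 0]
    - [0, 0, 0]
    - [0, 0, 0]
    - [0, 0, 0]
    - [0, 0, 0]
    - [0, 0, 0]
    - [0, 0, 0]
    - [0, 0, 0]
    - [0, 0, 0]
    - [0, 0, 0]
    - [0, 0, 0]
  grip: [0.2, 0.2, 0.2, 0.2, 0.2, 0.2, 0.2, 0.2, 0.2, 0.2, 0.2, 0.2, 0.2, 0.2, 0.2]

```text
clock: 51.78
tool_pos: [0.5216, -0.3648, 0.3426]
eef_rot: [0.722, 0.692, 0.0, -0.0]
contact_force: [-0.6, -0.1, -0.1]
opening: 0.601
finger_force: 0.0
```

```bash
cat >> h.py <<'E'
def lidmask(c,p,z0,S=2):
    a=np.array([[np.cos(p[2]),-np.sin(p[2])],[np.sin(p[2]),np.cos(p[2])]]); im=np.zeros((400*S,640*S),np.uint8)
    q=np.array([[-.073,-.0955],[.073,-.0955],[.073,.0955],[-.073,.0955]])
    for q,za,zb in ((q,.010,.018),(gr,.018,.044)):
        w=q@a.T+p[:2]; P=np.r_[np.c_[w,np.full(4,z0+za)],np.c_[w,np.full(4,z0+zb)]]
        h=cv2.convexHull(((proj(c,P)+.5)*S).astype(np.float32)); cv2.fillConvexPoly(im,(h*16).round().astype(np.int32),255,cv2.LINE_AA,4)
    return cv2.resize(im,(640,400),interpolation=cv2.INTER_AREA)/255.
def lidfit(c,sil,p0,z0,rows=236):
    S=sil.astype(float)[:rows]; f=lambda v:np.abs(lidmask(c,(p0[0]+v[0]/100,p0[1]+v[1]/100,p0[2]+v[2]/10),z0)[:rows]-S).sum()
    b=min((minimize(f,[0,0,k],method="Nelder-Mead",options=dict(initial_simplex=np.array([[0,0,k],[2,0,k],[0,2,k],[0,0,k+1]]),maxiter=200)) for k in (-1,0,1)),key=lambda q:q.fun)
    v=b.x; p=np.array([p0[0]+v[0]/100,p0[1]+v[1]/100,p0[2]+v[2]/10]); print("lid",p[:2],"yaw",np.degrees(p[2]),"err",b.fun,"sil",S.sum()); return p
E
python3 - <<'E'
from h import *
st(); c=r.get_calibration("wrist"); im=r.snapshot("wrist"); sil=r.silhouettes("wrist","lid")
for d in sil: q=np.argwhere(d["pixels"]); print(d["confidence"],len(q),q.min(0),q.max(0))
for d in r.look_for("wrist","lid_grip"): print(d)
p=lidfit(c,sil[0]["pixels"],(.51,-.33,np.radians(-2.5)),0)
to(p[0],p[1],.087,np.degrees(p[2])+90)
cn,_=cv2.findContours((lidmask(c,p,0)>.5).astype(np.uint8),0,1); cv2.drawContours(im,cn,-1,(255,0,0),1); cv2.imwrite("pics/w10.png",im)
E
```

```text
t 51.77 pos [ 0.5216 -0.3648  0.3426] F [-0.5632 -0.0737 -0.0941] op 0.601 ff 0.0
[[0.0433, 0.9991, 0.0003], [0.9991, -0.0433, 0.0006], [0.0007, 0.0003, -1.0]]
0.8 23347 [  1 224] [181 362]
{'point': [0.4953, -0.2806, 0.0174], 'confidence': 0.94}
lid [ 0.4927 -0.2902] yaw -2.748545185609143 err 480.3529411764706 sil 23347.0
t 51.92 pos [ 0.5214 -0.3655  0.3426] F [0.3496 0.2483 0.3135] op 0.601 ff 0.0
[[0.0444, 0.999, 0.0002], [0.999, -0.0444, -0.0001], [-0.0, 0.0002, -1.0]]
shift tool mm [ 74.  -32.1 255.6]
tilt deg [ 0.01 -0.  ] yaw 87.46 turn 0.20526127339027767 q [ 0.8957  0.7333 -0.6906  1.4633  0.4928  1.1225  0.0721]
```

The lid has not moved: the fit gives (0.493, −0.290), and it was laid at (0.492, −0.289).

Request:
play_rows:
  translation:
    - [0.037, -0.016, 0]
    - [0.037, -0.016, 0]
    - [0, 0, 0.05]
    - [0, 0, 0.05]
    - [0, 0, 0.05]
    - [0, 0, 0.05]
    - [0, 0, 0.03]
    - [0, 0, 0.016]
    - [0, 0, 0]
    - [0, 0, 0]
  delta_rot:
    - [0, 0, 0.2]
    - [0, 0, 0]
    - [0, 0, 0]
    - [0, 0, 0]
    - [0, 0, 0]
    - [0, 0, 0]
    - [0, 0, 0]
    - [0, 0, 0]
    - [0, 0, 0]
    - [0, 0, 0]
  grip: [0.2, 0.2, 0.2, 0.2, 0.2, 0.2, 0.2, 0.2, 0.2, 0.2]

```text
clock: 53.18
tool_pos: [0.4936, -0.2912, 0.0976]
eef_rot: [0.724, 0.689, 0.001, 0.001]
contact_force: [0.7, 0.1, 0.7]
opening: 0.599
finger_force: 0.0
```

```bash
python3 -c "
from h import *
to(.4927,-.2902,.088,87.25)"
```

```text
t 53.17 pos [ 0.4936 -0.2912  0.0976] F [0.6509 0.0849 0.7444] op 0.599 ff 0.0
[[0.0495, 0.9988, 0.0023], [0.9988, -0.0495, -0.0009], [-0.0008, 0.0023, -1.0]]
shift tool mm [ 1.  -0.9  9.6]
tilt deg [ 0.13 -0.05] yaw 87.16 turn -0.08598334829426335 q [ 0.7093  0.9636 -0.4471  1.8453  0.7979  0.5187 -0.3338]
```

Request:
play_rows:
  translation:
    - [0.001, -0.001, 0.006]
    - [0, 0, 0.0035]
    - [0, 0, 0]
    - [0, 0, 0]
    - [0, 0, 0]
    - [0, 0, 0]
    - [0, 0, 0]
    - [0, 0, -0.02]
    - [0, 0, -0.04]
    - [0, 0, -0.05]
    - [0, 0, -0.04]
    - [0, 0, 0]
  delta_rot:
    - [0, 0, 0]
    - [0, 0, 0]
    - [0, 0, 0]
    - [0, 0, 0]
    - [0, 0, 0]
    - [0, 0, 0]
    - [0, 0, 0]
    - [0, 0, 0]
    - [0, 0, 0]
    - [0, 0, 0]
    - [0, 0, 0]
    - [0, 0, 0]
  grip: [0.2, 0.2, 0.2, -1, -1, -1, -1, -1, -1, -1, -1, -1]
  squeeze: 35

```text
clock: 54.68
tool_pos: [0.493, -0.2903, 0.2391]
eef_rot: [0.725, 0.689, 0.001, 0.002]
contact_force: [-0.0, 0.3, -3.9]
opening: 0.382
finger_force: 35.0
```

```bash
python3 -c "
from h import *
to(C[0],C[1],.24,87.5)"
```

```text
t 54.67 pos [ 0.493  -0.2903  0.2391] F [-0.0137  0.3197 -3.9372] op 0.382 ff 34.992075031623244
[[0.0499, 0.9987, 0.0049], [0.9988, -0.0499, -0.002], [-0.0017, 0.005, -1.0]]
shift tool mm [238.7  23.1  -1.2]
tilt deg [ 0.28 -0.11] yaw 87.14 turn -0.3628076073922273 q [ 0.8108  0.7648 -0.6262  1.7821  0.6078  0.791  -0.1727]
```

Request:
play_rows:
  translation:
    - [0.0298, 0.0029, 0]
    - [0.0298, 0.0029, 0]
    - [0.0298, 0.0029, 0]
    - [0.0298, 0.0029, 0]
    - [0.0298, 0.0029, 0]
    - [0.0298, 0.0029, 0]
    - [0.0298, 0.0029, 0]
    - [0.03, 0.0028, 0]
    - [0, 0, 0]
    - [0, 0, 0]
    - [0, 0, 0]
    - [0, 0, 0]
  delta_rot:
    - [0, 0, 0]
    - [0, 0, 0]
    - [0, 0, 0]
    - [0, 0, 0]
    - [0, 0, 0]
    - [0, 0, 0]
    - [0, 0, 0]
    - [0, 0, -0.3]
    - [0, 0, 0]
    - [0, 0, 0]
    - [0, 0, 0]
    - [0, 0, 0]
  grip: [-1, -1, -1, -1, -1, -1, -1, -1, -1, -1, -1, -1]

```text
clock: 56.18
tool_pos: [0.5263, -0.0538, 0.2365]
eef_rot: [0.723, 0.691, -0.0, -0.0]
contact_force: [0.3, -0.4, -3.4]
opening: 0.383
finger_force: 35.0
```

Run:
```python
from h import *
to(C[0],C[1],.16,87.5)
s=r.get_state(); c=r.get_calibration("wrist"); im=r.snapshot("wrist"); sil=r.silhouettes("wrist","lid")
for d in sil: q=np.argwhere(d["pixels"]); print(d["confidence"],len(q),q.min(0),q.max(0))
z0=s["tool_pos"][2]-.0885
p=lidfit(c,sil[0]["pixels"],(*s["tool_pos"][:2],np.radians(-2.5)),z0,rows=225); print("lid rel tool mm",(p[:2]-s["tool_pos"][:2])*1000)
```

```text
t 56.17 pos [ 0.5263 -0.0538  0.2365] F [ 0.2647 -0.3819 -3.4276] op 0.383 ff 34.99218069948256
[[0.0458, 0.9989, -0.0006], [0.9989, -0.0458, -0.0005], [-0.0005, -0.0006, -1.0]]
shift tool mm [ 0.9  1.7 76.5]
tilt deg [-0.04 -0.03] yaw 87.37 turn -0.12682014384489548 q [ 0.3635  0.7141 -0.5809  1.9083  0.5945  0.6976 -0.6211]
0.78 82423 [ 35 142] [377 505]
lid [ 0.527  -0.0542] yaw -2.428881369283766 err 431.58039215686273 sil 64094.0
lid rel tool mm [ 0.6337 -0.4044]
```

Request:
play_rows:
  translation:
    - [0.0012, 0.0012, 0.01]
    - [0, 0, 0.03]
    - [0, 0, 0.02]
    - [0, 0, 0.008]
    - [0, 0, 0.005]
    - [0, 0, 0.004]
    - [0, 0, 0.003]
    - [0, 0, 0]
    - [0, 0, 0]
  delta_rot:
    - [0, 0, -0.1]
    - [0, 0, 0]
    - [0, 0, 0]
    - [0, 0, 0]
    - [0, 0, 0]
    - [0, 0, 0]
    - [0, 0, 0]
    - [0, 0, 0]
    - [0, 0, 0]
  grip: [-1, -1, -1, -1, -1, -1, -1, -1, -1]

```text
clock: 57.4
tool_pos: [0.528, -0.0517, 0.1571]
eef_rot: [0.722, 0.692, 0.0, 0.0]
contact_force: [0.7, 0.0, -3.0]
opening: 0.38
finger_force: 35.0
```

Request:
play_rows:
  translation:
    - [0, 0, 0.001]
    - [0, 0, 0.001]
    - [0, 0, 0.001]
    - [0, 0, 0.0005]
    - [0, 0, 0]
  delta_rot:
    - [0, 0, 0]
    - [0, 0, 0]
    - [0, 0, 0]
    - [0, 0, 0]
    - [0, 0, 0]
  grip: [-1, -1, -1, -1, -1]

```text
clock: 58.02
tool_pos: [0.5278, -0.0516, 0.1533]
eef_rot: [0.722, 0.692, -0.0, 0.0]
contact_force: [-0.4, -0.4, -3.4]
opening: 0.381
finger_force: 35.0
```

Request:
play_rows:
  translation:
    - [0, 0, 0.001]
    - [0, 0, 0.0005]
    - [0, 0, 0]
  delta_rot:
    - [0, 0, 0]
    - [0, 0, 0]
    - [0, 0, 0]
  grip: [-1, -1, -1]

```text
clock: 58.4
tool_pos: [0.5279, -0.0516, 0.1529]
eef_rot: [0.722, 0.692, 0.0, 0.001]
contact_force: [-2.3, -0.5, 7.8]
opening: 0.384
finger_force: 35.0
```

Request:
play_rows:
  translation:
    - [0, 0, -0.0005]
    - [0, 0, 0]
    - [0, 0, 0]
    - [0, 0, -0.02]
    - [0, 0, -0.04]
    - [0, 0, -0.05]
    - [0.02, 0, -0.03]
    - [0, 0, 0]
    - [0, 0, 0]
    - [0, 0, 0]
  delta_rot:
    - [0, 0, 0]
    - [0, 0, 0]
    - [0, 0, 0]
    - [0, 0, 0]
    - [0, 0, 0]
    - [0, 0, 0]
    - [0, 0, 0]
    - [0, 0, 0]
    - [0, 0, 0]
    - [0, 0, 0]
  grip: [0.0, 0.2, 0.2, 0.2, 0.2, 0.2, 0.2, 0.2, 0.2, 0.2]

```text
clock: 59.65
tool_pos: [0.5279, -0.0326, 0.2908]
eef_rot: [0.722, 0.692, -0.001, -0.001]
contact_force: [-0.2, 0.3, -0.9]
opening: 0.602
finger_force: 0.0
```

Run:
```python
from h import *
to(.447,.1063,.165,90)
c=r.get_calibration("wrist"); im=r.snapshot("wrist"); cv2.imwrite("pics/w11.png",im); sil=r.silhouettes("wrist","lid")
print(sil[0]["pixels"].sum())
for z in (.062,.064,.066,.068,.070): lidfit(c,sil[0]["pixels"],(*C,np.radians(-2.5)),z,rows=235)
for d in r.look_for("wrist","bar_peg"): print(d)
```

```text
t 59.65 pos [ 0.5279 -0.0326  0.2908] F [-0.155   0.2942 -0.9219] op 0.602 ff 0.0
[[0.0434, 0.9991, -0.003], [0.9991, -0.0434, -0.0008], [-0.0009, -0.003, -1.0]]
shift tool mm [135.4 -86.5 125.9]
tilt deg [-0.17 -0.04] yaw 87.51 turn -2.4871808435762546 q [ 0.3653  0.6427 -0.6447  1.8521  0.5141  0.8227 -0.588 ]
32898
lid [ 0.5281 -0.0523] yaw -2.4804379391051694 err 217.96862745098042 sil 24776.0
lid [ 0.528  -0.0523] yaw -2.4346119346786526 err 174.6235294117647 sil 24776.0
lid [ 0.5278 -0.0524] yaw -2.4953366611941132 err 274.63529411764705 sil 24776.0
lid [ 0.528  -0.0525] yaw -2.5213316058690913 err 440.20392156862744 sil 24776.0
lid [ 0.5278 -0.0525] yaw -2.4694837192602823 err 617.7647058823529 sil 24776.0
{'point': [0.4513, 0.0567, 0.0965], 'confidence': 0.56}
```

Request:
play_rows:
  translation:
    - [0.027, -0.0173, 0]
    - [0.027, -0.0173, 0]
    - [0.027, -0.0173, 0]
    - [0.027, -0.0173, 0]
    - [0.0274, -0.0173, 0]
    - [0, 0, 0.04]
    - [0, 0, 0.03]
    - [0, 0, 0]
    - [0, 0, 0]
    - [0, 0, 0]
  delta_rot:
    - [0, 0, 0]
    - [0, 0, 0]
    - [0, 0, 0]
    - [0, 0, 0]
    - [0, 0, 0]
    - [0, 0, -2.5]
    - [0, 0, 0]
    - [0, 0, 0]
    - [0, 0, 0]
    - [0, 0, 0]
  grip: [0, 0, 0, 0, 0, 0, 0, 0, 0, 0]

```text
clock: 61.05
tool_pos: [0.4487, 0.1074, 0.2233]
eef_rot: [0.707, 0.707, 0.001, 0.0]
contact_force: [0.2, -0.3, -0.6]
opening: 0.502
finger_force: 0.0
```

Run:
```python
from h import *
to(.447,.1063,.165,90)
c=r.get_calibration("wrist"); im=r.snapshot("wrist"); cv2.imwrite("pics/w12.png",im)
for d in r.look_for("wrist","bar_peg"): print(d)
hsv=cv2.cvtColor(im,cv2.COLOR_BGR2HSV); m=cv2.inRange(hsv,(20,120,120),(32,255,255)); n,l,sx,ce=cv2.connectedComponentsWithStats(m)
for i in range(1,n):
    if sx[i,4]>60: print(sx[i],ce[i],unproj(c,[ce[i]],.1215))
print(proj(c,[[.447,.1063,.1215]]))
```

```text
t 61.05 pos [0.4487 0.1074 0.2233] F [ 0.1565 -0.3008 -0.5728] op 0.502 ff 0.0
[[-0.0006, 1.0, 0.0021], [1.0, 0.0006, 0.0007], [0.0007, 0.0021, -1.0]]
shift tool mm [-1.2 -1.8 58.3]
tilt deg [0.12 0.04] yaw 90.03 turn 0.033055559112938226 q [-0.003   0.6618 -0.5265  2.1158  0.6612  0.5273 -1.0235]
{'point': [0.4468, 0.0751, 0.096], 'confidence': 0.85}
[310 214  26  36 673] [322.7712 232.9792] [[0.4488 0.106  0.1215]]
[[319.5904 232.5529]]
```

Peg confirmed at about (0.448,0.106). I'll descend, pinch and swing it back.

Request:
play_rows:
  translation:
    - [-0.0012, -0.0014, 0.025]
    - [0, 0, 0.025]
    - [0, 0, 0.008]
    - [0, 0, 0]
    - [0, 0, 0]
    - [0, 0, 0]
    - [0, 0, 0]
    - [0, 0, 0]
  delta_rot:
    - [0, 0, 0]
    - [0, 0, 0]
    - [0, 0, 0]
    - [0, 0, 0]
    - [0, 0, 0]
    - [0, 0, 0]
    - [0, 0, 0]
    - [0, 0, 0]
  grip: [0, 0, 0, 0, -1, -1, -1, -1]
  squeeze: 6

```text
clock: 62.15
tool_pos: [0.4469, 0.1061, 0.1646]
eef_rot: [0.707, 0.707, 0.0, 0.0]
contact_force: [0.8, 0.1, 2.4]
opening: 0.178
finger_force: 6.0
```

Request:
play_rows:
  translation:
    - [-0.0011, 0.0133, 0]
    - [-0.0029, 0.0131, 0]
    - [-0.0046, 0.0124, 0]
    - [-0.0061, 0.0117, 0]
    - [-0.0077, 0.0109, 0]
    - [-0.0091, 0.0098, 0]
    - [-0.0103, 0.0084, 0]
    - [-0.0113, 0.007, 0]
    - [-0.012, 0.0054, 0]
    - [-0.0127, 0.0038, 0]
    - [-0.0133, 0.0021, 0]
    - [-0.0133, 0.0003, 0]
    - [0, 0, 0]
    - [0, 0, 0]
  delta_rot:
    - [0, 0, 0]
    - [0, 0, 0]
    - [0, 0, 0]
    - [0, 0, 0]
    - [0, 0, 0]
    - [0, 0, 0]
    - [0, 0, 0]
    - [0, 0, 0]
    - [0, 0, 0]
    - [0, 0, 0]
    - [0, 0, 0]
    - [0, 0, 0]
    - [0, 0, 0]
    - [0, 0, 0]
  grip: [-1, -1, -1, -1, -1, -1, -1, -1, -1, -1, -1, -1, -1, -1]

```text
clock: 63.9
tool_pos: [0.5438, 0.0023, 0.1642]
eef_rot: [0.706, 0.708, -0.0, -0.001]
contact_force: [-4.4, 4.2, -0.2]
opening: 0.176
finger_force: 6.0
```

Request:
play_rows:
  translation:
    - [-0.0015, 0, 0]
    - [-0.0015, 0, 0]
    - [-0.0015, 0, 0]
    - [0, 0, 0]
  delta_rot:
    - [0, 0, 0]
    - [0, 0, 0]
    - [0, 0, 0]
    - [0, 0, 0]
  grip: [-1, -1, -1, -1]

```text
clock: 64.4
tool_pos: [0.5437, 0.0011, 0.1643]
eef_rot: [0.705, 0.709, 0.002, -0.003]
contact_force: [-5.5, 9.5, -0.9]
opening: 0.177
finger_force: 6.0
```

Request:
play_rows:
  translation:
    - [0.001, 0, 0]
    - [0, 0, 0]
    - [0, 0, 0]
    - [0, 0, -0.03]
    - [0, 0, -0.05]
    - [0, 0, -0.05]
    - [-0.03, -0.02, 0]
    - [0, 0, 0]
    - [0, 0, 0]
    - [0, 0, 0]
  delta_rot:
    - [0, 0, 0]
    - [0, 0, 0]
    - [0, 0, 0]
    - [0, 0, 0]
    - [0, 0, 0]
    - [0, 0, 0]
    - [0, 0, 0]
    - [0, 0, 0]
    - [0, 0, 0]
    - [0, 0, 0]
  grip: [-1, 0, 0, 0, 0, 0, 0, 0, 0, 0]

```text
clock: 65.65
tool_pos: [0.5255, -0.031, 0.2942]
eef_rot: [0.706, 0.708, 0.0, -0.0]
contact_force: [-1.2, 0.5, -0.4]
opening: 0.501
finger_force: 0.0
```

Run:
```python
from h import *
st(); c=r.get_calibration("wrist"); im=r.snapshot("wrist")
draw(im,c,rect(-.073,.073,-.0955,.0955,.084),(0,0,255))
hsv=cv2.cvtColor(im,cv2.COLOR_BGR2HSV); m=cv2.inRange(hsv,(20,150,120),(32,255,255)); n,l,sx,ce=cv2.connectedComponentsWithStats(m)
for i in range(1,n):
    if sx[i,4]>60: p=unproj(c,[ce[i]],.118)[0]; print(sx[i],ce[i],p,"box",Rz.T@(p[:2]-C))
d=np.array([1,0]); P=np.array([-.085,.052])
draw(im,c,W([[-.085,.061,.0955],[.029,.061,.0955],[.029,.043,.0955],[-.085,.043,.0955]]),(255,0,255))
draw(im,c,W([[.015+.008*np.cos(t),.052+.008*np.sin(t),.1215] for t in np.linspace(0,6.28,16)]),(0,255,255))
cv2.imwrite("pics/w13.png",cv2.resize(im[40:290,240:540],None,fx=2.4,fy=2.4))
```

```text
t 65.65 pos [ 0.5255 -0.031   0.2942] F [-1.2037  0.4523 -0.4353] op 0.501 ff 0.0
[[-0.0021, 1.0, 0.0004], [1.0, 0.002, 0.0006], [0.0006, 0.0004, -1.0]]
```

View pics/w13.png

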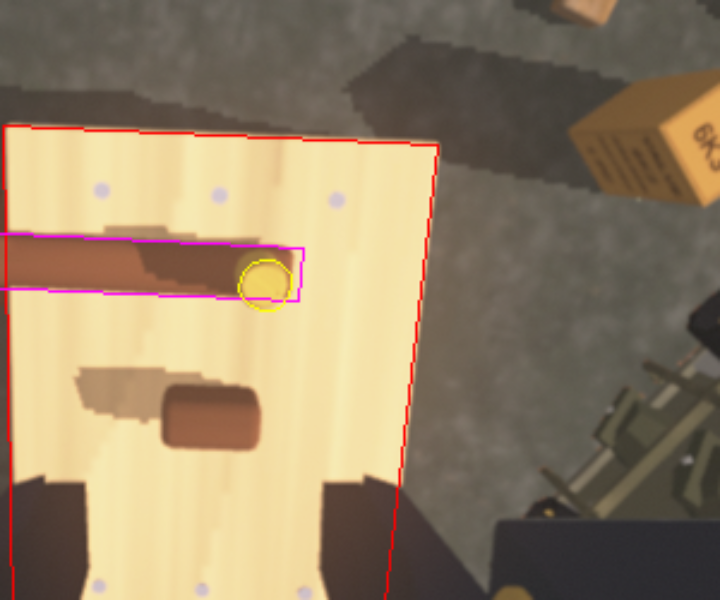

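The bar now matches the angle-0 overlay, with the peg inside the circle at (266,285), and the lid is seated on its outline. The gripper is clear, so I'm handing in.

```bash
python3 -c "
from h import *
print(r.finish_job())"
```

```text
the job is handed in; nothing more can be done
None
```

The job is handed in: all three beech wedges are packed flat and alternating in the box (gap between the second and third about 1–2 mm at most), the lid is seated and the bar is back at its stop. The blue look-alike and the other things were not touched.

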